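# Lay out the leak-test check set

### The job

Set the bench up for the leak tester's shift check: put the ceramic relay upright on the middle of the black pad of the test seat, lengthwise along the pad, and the pressure cap with its rib up, centred on top of the relay. In the white tray, stand the tall slim master in the end compartment nearest the test seat, the short stout master in the end compartment farthest from it, and the hex-flanged plug in the compartment between them, all upright. Leave the bottle, the stack of trays and the gauge where they are.

Things in the scene. Friction and masses are not known exactly. Their poses are not given: they have to be found in the camera images.
- seat: Fixed test seat: a flat aluminium plate 120 (x) by 80 (y) by 10 mm high with a black rubber pad 92 (x) by 48 (y) mm, 2 mm thick, centred on it; the flat pad top is 12 mm above the work surface. Origin: centre of its underside, on the work surface. x runs along its length, z up.
- tray: Fixed open white plastic tray 80 (x) by 232 (y) by 12 mm high on the work surface; floor and walls are 4 mm thick. Two cross walls divide it along y into three equal compartments in a row, about 72 by 72 mm inside, centres at y = -76, 0 and +76 mm, x = 0. Origin: centre of its underside; z up.
- relay: Loose white ceramic relay with a base 84 (x) by 40 (y) by 20 mm high, on its middle a tower 40 by 40 mm up to a flat top 40 mm high, and on each end shoulder an upright copper stud (10 mm thick, at x = -31 and +31 mm, up to 32 mm high). About 0.16 kg. Origin: centre of its underside; x along its length, z up. Can be gripped across the tower's 40 mm (along y).
- cap: Loose black plastic pressure cap: a square plate 44 by 44 by 12 mm with an upright grip rib on it, 40 mm long (x), 12 mm thick (y), from 12 to 46 mm high. About 0.15 kg. Its flat underside goes on the relay's flat top. Origin: centre of its underside; z up.
- tall_master: Loose slim brass cylinder (tall leak master), 32 mm diameter, 75 mm high, about 0.32 kg, upright. Origin: centre of its underside; z along its axis, up.
- short_master: Loose stout brass cylinder (short leak master), 42 mm diameter, 45 mm high, about 0.34 kg, upright. Origin: centre of its underside; z along its axis, up.
- plug: Loose brass test plug: a hexagonal flange 34 mm across flats (39 across corners) and 18 mm high at the bottom, with a round stem 20 mm in diameter from there up to 60 mm high. About 0.18 kg, upright. Origin: centre of its underside; z up.
- bottle: Bystander: white bottle with a blue cap, 72 mm diameter, 190 mm high, loose, left of the work. Origin: centre of its underside.
- tray_stack: Bystander: stack of white trays, 150 (x) by 200 (y) by 60 mm high, loose, right of the work. Origin: centre of its underside.
- gauge: Bystander: pressure gauge on a 50 by 50 mm aluminium block, 75 mm high in all, loose, beyond the work. Origin: centre of its underside.
Not all that is in view belongs to the job. Several things have the shape of the cap; the one meant has the colours described above.

How it is judged:
By the outcome, as a careful person would: the job done as asked, in the order asked, and still so for the second after the job is handed in, with the robot touching nothing.
It also fails if it takes over 134 s, if anything falls off the work surface, if the arm or the gripper's body presses on something with over 40 N, if the wrist force passes 120 N, or if a joint passes its speed limit or range.

### The arm

A 6-joint arm with a two-finger parallel gripper is mounted at the origin on the work surface. World frame = base frame: x ahead of the robot, y to its left, z up, the work surface at z = 0. Lengths are in m, angles in rad, forces in N, time in s.
With the tool pointing down it reaches from about 0.35 to 0.875 m from the base axis. Payload 4.2 kg.
Tool frame: the origin (TCP) lies between the finger pads; the fingertips stand 19 mm ahead of it and the grasp point (between the pads) is the TCP; z points along the fingers, x is the direction in which the jaws open and shut, and the axes are right-handed (so a half turn about z gives the same grasp; the last joint's range is limited). The gripper opens to 87 mm and grips with 3 to 60 N. Pads are 19 mm wide; open, the fingers measure 117 mm over their backs; the gripper's body (75 mm by 190 mm) begins 51 mm behind the grasp point.
Start: joints at [-0.913, 0.385, 0.008, 0, -1.194, -0.259], TCP at [0.243, -0.576, 0.242] pointing down, gripper open.
Joint ranges: [-3.14, 3.14], [-1.21, 2.06], [-1.07, 1.41], [-3.16, 2.05], [-2.99, -0.16], [-3.1, 3.1]. Speed limits (rad/s): [2.79, 2.79, 3.14, 3.14, 3.14, 3.14].

### API

Orientations are given as a unit quaternion [x, y, z, w].
In Python, from rig import env, imaging, order gives the robot as it stands.
- The arm moves only by the tool move_arm, never from a script. Its argument "rows" is a list of rows, each an object of numbers: "hand": the closure, from -1 (fully open) to 1 (shut); "x", "y", "z": the shift along the tool's x, y, z in m; "roll": the turn about the tool's z in rad. In form: [{"hand": .., "x": .., "y": .., "z": .., "roll": ..}, ...]. A call has 1 to 8 rows; each row shifts and turns the pose as measured when the row begins, along the tool's axes as they then stand; what a row does not reach is not made up. A row lasts 1/10 s, in which the tool goes at most 50 mm and 8.59 degrees, less where a joint would pass 70% of its speed; a pose out of reach is approached as far as the arm can. A call with a gripper value outside its range is refused whole. The fingers move at their own pace and stop on an object; "squeeze" is the grip in N (left out, the last holds). Time passes only in rows, so rows that do not move let the fingers close. It gives the time, the measured TCP pose, the force and the opening at its end, in the units of the state.
- env.observe(): the state, without advancing time (a new reading comes with each control period).
- imaging.capture(name): name is "side" or "top" or "wrist"; returns (picture, depth): 420x560x3 uint8, red, green, blue; 420x560 float32, m along the optical axis (not along the pixel's ray), 0 where there is no reading.
- imaging.get_calibration(name): a dict with "K" (3x3 intrinsics, pixels), "rvec" (rotation vector, rad) and "tvec" (3), from world to camera coordinates, as OpenCV has them; the wrist camera has in their place "tool_from_camera" (4x4, takes a point from camera to tool coordinates, whose origin is the TCP and whose axes are the tool frame's). Camera axes: x right, y down, z forward; pixel columns grow to the right and rows downward; lengths in m; the calibration is good to about 2 mm. A picture is of the moment at which its call begins: read the wrist's pose just before it. get_calibration takes no time and is no camera call.
- order.finish_job(): hands the job in, once; it reports no verdict.
The state is a dict: "t": time; "q": joint angles; "dq": joint speeds; "tau": joint torques, N m; "tool_pos": TCP position; "eef_rot": TCP orientation; "contact_force": force on the tool from outside, world axes, zero at the start; "wrist_torque": the same for the moment, N m; "grip_width": opening from 0.0 (shut) to 1.0 (fully open).
Only numpy, scipy, OpenCV 4.12 (cv2) and the standard library are available. Lean on these libraries where they do the work, as an engineer would, in place of code of your own. Each camera call takes 0.05 s, during which the arm holds its last target. There are 200 camera calls.

## Working session

There is one attempt and no reset: what is moved stays moved. The work goes in short steps, Python scripts to look and compute and a tool call to move; the robot and the scene stay as the last step left them, time stands still between calls to the robot, and variables do not carry over. Pictures are saved under pics/ and viewed, about 12 in all and at most 16, crops included, and the job is handed in when it is done.

Besides the shell and the picture viewer there is one more tool, called after "Request:" as name([rows], argument=value, ...), one row to a line, values as JSON. move_arm: Moves the arm, as the interface text tells. Its arguments: {"type":"object","properties":{"rows":{"type":"array"},"squeeze":{"type":"number"}},"required":["rows"]}

```bash
ls; mkdir -p pics; cat > h.py <<'E'
import numpy as np, cv2
from rig import env, imaging, order
from scipy.spatial.transform import Rotation as R
def cam(name):
    s=env.observe(); c=imaging.get_calibration(name); p,d=imaging.capture(name)
    K=np.array(c["K"],float)
    if name=="wrist":
        T=np.eye(4);T[:3,:3]=R.from_quat(s["eef_rot"]).as_matrix();T[:3,3]=s["tool_pos"]
        M=T@np.array(c["tool_from_camera"])
    else:
        W=np.eye(4);W[:3,:3]=cv2.Rodrigues(np.array(c["rvec"],float))[0];W[:3,3]=np.ravel(c["tvec"])
        M=np.linalg.inv(W)
    return p,d,K,M
def ray(uv,K,M,z):
    uv=np.atleast_2d(uv).astype(float)
    r=np.c_[(uv-K[:2,2])/[K[0,0],K[1,1]],np.ones(len(uv))]@M[:3,:3].T
    o=M[:3,3]; return o+r*((z-o[2])/r[:,2:3])
def cloud(d,K,M):
    v,u=np.mgrid[:d.shape[0],:d.shape[1]]
    P=np.stack([(u-K[0,2])/K[0,0]*d,(v-K[1,2])/K[1,1]*d,d],-1)@M[:3,:3].T+M[:3,3]
    P[d<=0]=np.nan; return P
def save(p,n): cv2.imwrite("pics/"+n,p[:,:,::-1])
def st():
    s=env.observe(); print("t",round(s["t"],2),"p",np.round(s["tool_pos"],4),"q",np.round(s["q"],2),"F",np.round(s["contact_force"],1),"g",round(s["grip_width"],3)); print(np.round(R.from_quat(s["eef_rot"]).as_matrix(),3).tolist())
E
python3 - <<'E'
from h import *
st()
for n in("top","side","wrist"):
    p,d,K,M=cam(n); save(p,n+"0.png"); np.savez("pics/%s0.npz"%n,p=p,d=d,K=K,M=M); print(n,np.round(M,3).tolist(),K[0,0])
E
```

```text
pics
t 0.0 p [ 0.2425 -0.5754  0.2405] q [-0.91  0.39  0.01 -0.   -1.19 -0.26] F [-0.1 -0.2 -0.5] g 1.001
[[-0.388, 0.922, -0.001], [0.922, 0.388, 0.002], [0.002, -0.0, -1.0]]
top [[0.01, -0.992, 0.125, 0.384], [-1.0, -0.009, 0.008, -0.02], [-0.006, -0.125, -0.992, 1.362], [0.0, 0.0, 0.0, 1.0]] 457.50408158318504
side [[-0.772, -0.402, 0.492, -0.076], [-0.635, 0.477, -0.607, 0.756], [0.01, -0.782, -0.624, 0.861], [0.0, 0.0, 0.0, 1.0]] 546.760740832329
wrist [[-0.388, 0.884, 0.261, 0.17], [0.922, 0.371, 0.113, -0.607], [0.002, 0.285, -0.959, 0.384], [0.0, 0.0, 0.0, 1.0]] 297.6156792330239
```

View pics/top0.png

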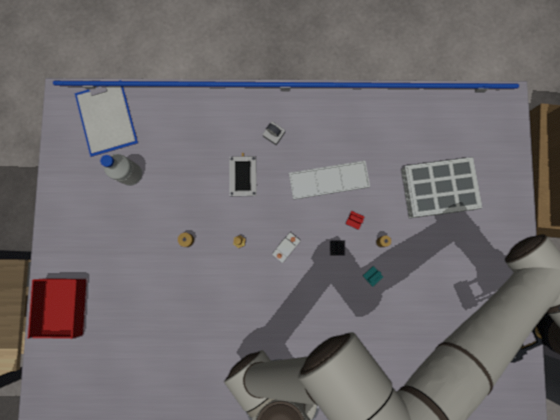

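View pics/side0.png

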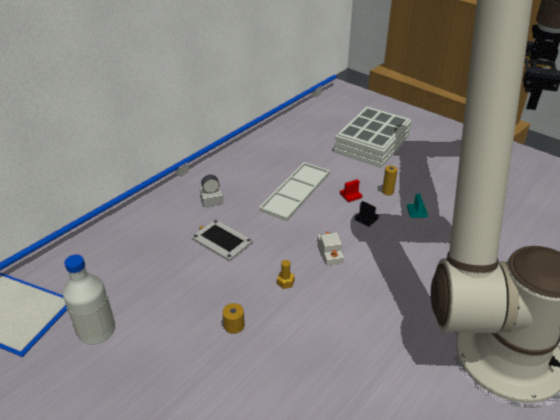

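The top view shows the seat at about (242,176), tray (329,180), relay (286,247), black cap (337,247), tall master (384,240), short master (186,239) and plug (239,241). Red and teal caps are decoys. In the side view everything looks upright.

```bash
cat > m1.py <<'E'
from h import *
def load(n):
    f=np.load("pics/%s0.npz"%n); return f["p"],f["d"],f["K"],f["M"]
p,d,K,M=load("top"); hsv=cv2.cvtColor(p,cv2.COLOR_RGB2HSV); P=cloud(d,K,M)
Z=P[...,2]
for n,(u,v) in dict(seat=(242,176),tray=(329,180),relay=(286,247),cap=(337,247),tall=(384,240),short=(186,239),plug=(239,241)).items():
    print(n,np.round(P[v,u],3),hsv[v,u])
w=lambda m,(b):0
E
sed -i '$d' m1.py
cat >> m1.py <<'E'
def blob(mask,u,v,z,n,r=30):
    m=np.zeros_like(mask,np.uint8); m[v-r:v+r,u-r:u+r]=mask[v-r:v+r,u-r:u+r]
    c,_=cv2.findContours(m,cv2.RETR_EXTERNAL,cv2.CHAIN_APPROX_NONE)
    if not c: print(n,"none");return
    c=max(c,key=cv2.contourArea); W=ray(c[:,0,:],K,M,z)[:,:2]
    (cx,cy),(a,b),ang=cv2.minAreaRect((W*1000).astype(np.float32)); mo=cv2.moments(c)
    g=ray([mo["m10"]/mo["m00"],mo["m01"]/mo["m00"]],K,M,z)[0,:2]*1000
    print(n,"rect c %.1f %.1f size %.1f %.1f ang %.1f"%(cx,cy,a,b,ang),"centroid",np.round(g,1))
H,S,V=[hsv[...,i].astype(int) for i in range(3)]
dark=(V<60)
brass=(H>8)&(H<28)&(S>110)&(V>70)
white=(S<40)&(V>165)
blob(dark,242,176,.012,"pad")
blob((S<25)&(V>150),242,176,.010,"seat",34)
blob((S<30)&(V>170),329,180,.012,"tray",50)
blob((S<30)&(V>170),286,247,.02,"relay",24)
blob(dark&(V<45),337,247,.012,"cap",12)
blob(brass,384,240,.075,"tall",14);blob(brass,186,239,.045,"short",16);blob(brass,239,241,.018,"plug",14)
c=p[140:290,150:420]; save(cv2.resize(c,(800,444),interpolation=cv2.INTER_CUBIC),"crop0.png")
E
python3 m1.py
```

```text
seat [0.639 0.126 0.011] [ 0  0 23]
tray [ 0.631 -0.136  0.001] [ 70   5 165]
relay [ 0.427 -0.009  0.041] [ 60   5 165]
cap [ 0.429 -0.155  0.044] [128 113   9]
tall [ 0.448 -0.283  0.077] [ 18  86 104]
short [0.447 0.28  0.044] [ 18 104 113]
plug [0.442 0.125 0.059] [ 20 136 146]
pad rect c 642.1 124.5 size 85.4 39.2 ang 1.2 centroid [640.8 124.4]
seat rect c 588.0 113.0 size 6.0 11.9 ang 0.5 centroid [588.1 113.2]
tray none
relay none
cap rect c 428.2 -158.0 size 38.0 41.3 ang 0.5 centroid [ 427.8 -157.5]
tall rect c 447.0 -286.2 size 25.2 28.2 ang 0.5 centroid [ 446.5 -285.5]
short rect c 447.3 283.8 size 34.5 37.8 ang 0.6 centroid [446.7 282.9]
plug rect c 444.2 129.8 size 29.4 29.4 ang 1.2 centroid [443.8 129.6]
```

View pics/crop0.png

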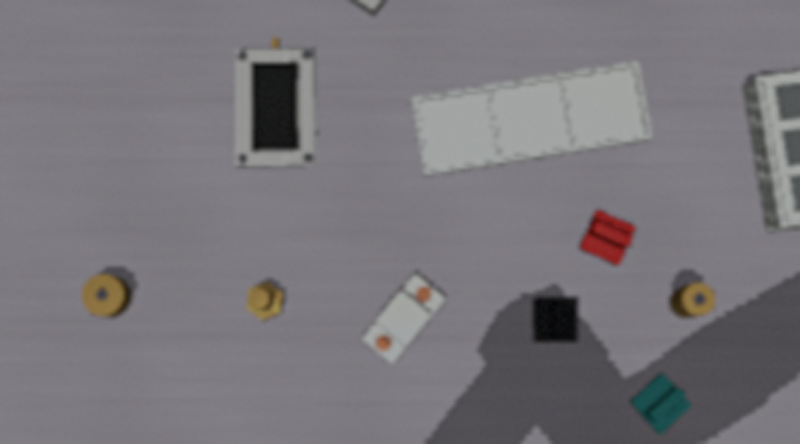

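```bash
cat >> h.py <<'E'
def plan(x,y,z,ang,n=None,zlast=False):
    "print rows to reach TCP x,y,z with tool-x at world angle ang (deg, mod 180), from the measured pose"
    s=env.observe(); A=R.from_quat(s["eef_rot"]).as_matrix(); D=np.array([x,y,z])-s["tool_pos"]
    a=np.degrees(np.arctan2(A[1,0],A[0,0])); da=(a-ang+90)%180-90
    if n is None: n=int(max(np.ceil(np.linalg.norm(D)/.045),np.ceil(abs(da)/8),1))
    print("D",np.round(D,4),"roll deg %.1f"%da,"ang",round(a,1),"n",n,"q6",round(s["q"][5],2))
    for i in range(n):
        t=A.T@R.from_rotvec([0,0,np.radians(0)]).as_matrix()@(D/n)
        c,sn=np.cos(np.radians(da*i/n)),np.sin(np.radians(da*i/n))
        print('{"x":%.4f,"y":%.4f,"z":%.4f,"roll":%.4f}'%(c*t[0]+sn*t[1],-sn*t[0]+c*t[1],t[2],np.radians(da)/n))
E
python3 -c "
from h import *
plan(.40,-.02,.25,50,14)"
```

```text
D [0.1575 0.5556 0.0093] roll deg 62.8 ang 112.8 n 14 q6 -0.26
{"x":0.0322,"y":0.0258,"z":-0.0006,"roll":0.0783}
{"x":0.0341,"y":0.0232,"z":-0.0006,"roll":0.0783}
{"x":0.0358,"y":0.0204,"z":-0.0006,"roll":0.0783}
{"x":0.0373,"y":0.0176,"z":-0.0006,"roll":0.0783}
{"x":0.0386,"y":0.0146,"z":-0.0006,"roll":0.0783}
{"x":0.0396,"y":0.0115,"z":-0.0006,"roll":0.0783}
{"x":0.0404,"y":0.0084,"z":-0.0006,"roll":0.0783}
{"x":0.0409,"y":0.0052,"z":-0.0006,"roll":0.0783}
{"x":0.0412,"y":0.0020,"z":-0.0006,"roll":0.0783}
{"x":0.0412,"y":-0.0012,"z":-0.0006,"roll":0.0783}
{"x":0.0410,"y":-0.0045,"z":-0.0006,"roll":0.0783}
{"x":0.0405,"y":-0.0077,"z":-0.0006,"roll":0.0783}
{"x":0.0398,"y":-0.0108,"z":-0.0006,"roll":0.0783}
{"x":0.0388,"y":-0.0139,"z":-0.0006,"roll":0.0783}
```

Request:
move_arm([
  {"hand": -1, "x": 0.032, "y": 0.026, "z": 0, "roll": 0.078},
  {"hand": -1, "x": 0.034, "y": 0.023, "z": 0, "roll": 0.078},
  {"hand": -1, "x": 0.036, "y": 0.02, "z": 0, "roll": 0.078},
  {"hand": -1, "x": 0.037, "y": 0.018, "z": 0, "roll": 0.078},
  {"hand": -1, "x": 0.039, "y": 0.015, "z": 0, "roll": 0.078},
  {"hand": -1, "x": 0.04, "y": 0.012, "z": 0, "roll": 0.078},
  {"hand": -1, "x": 0.04, "y": 0.008, "z": 0, "roll": 0.078},
  {"hand": -1, "x": 0.041, "y": 0.005, "z": 0, "roll": 0.078},
])

```text
t: 0.95
tool_pos: [0.3369, -0.2514, 0.2368]
eef_rot: [0.793, 0.609, -0.0, -0.004]
contact_force: [1.1, -0.4, 0.6]
grip_width: 1.001
```

Request:
move_arm([
  {"hand": -1, "x": 0.041, "y": 0.002, "z": 0, "roll": 0.078},
  {"hand": -1, "x": 0.041, "y": -0.001, "z": 0, "roll": 0.078},
  {"hand": -1, "x": 0.041, "y": -0.005, "z": 0, "roll": 0.078},
  {"hand": -1, "x": 0.04, "y": -0.008, "z": 0, "roll": 0.078},
  {"hand": -1, "x": 0.04, "y": -0.011, "z": 0, "roll": 0.078},
  {"hand": -1, "x": 0.039, "y": -0.014, "z": 0, "roll": 0.078},
  {"hand": -1, "x": 0, "y": 0, "z": 0, "roll": 0},
  {"hand": -1, "x": 0, "y": 0, "z": 0, "roll": 0},
])

```text
t: 1.75
tool_pos: [0.4138, -0.0019, 0.2382]
eef_rot: [0.915, 0.403, 0.0, -0.003]
contact_force: [-0.3, -0.5, -0.9]
grip_width: 1.0
```

```bash
python3 -c "
from h import *
st()
p,d,K,M=cam('wrist'); save(p,'w1.png'); np.savez('pics/w1.npz',p=p,d=d,K=K,M=M)
p,d,K,M=cam('top'); np.savez('pics/top1.npz',p=p,d=d,K=K,M=M)
"
```

```text
t 1.75 p [ 0.4138 -0.0019  0.2382] q [ 0.39  0.02 -0.47 -0.01 -1.08 -2.7 ] F [-0.3 -0.5 -0.9] g 1.0
[[0.676, 0.737, -0.002], [0.737, -0.676, 0.007], [0.004, -0.006, -1.0]]
```

View pics/w1.png

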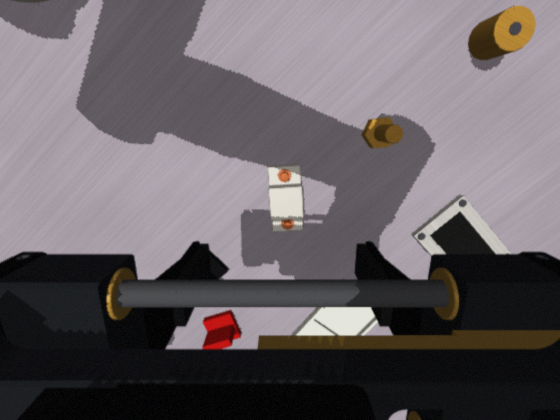

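Wrist view: relay upright at (286,200), studs at (285,176)/(288,224), lying nearly along the image's vertical. The plug is at (382,133), short master (510,30), and the seat is partly visible at lower right.

```bash
cat > m2.py <<'E'
from h import *
import sys
def L(n):
    f=np.load("pics/%s.npz"%n); return f["p"],f["d"],f["K"],f["M"]
def rect(W,n):
    (cx,cy),(a,b),ang=cv2.minAreaRect((W*1000).astype(np.float32))
    if a<b: a,b,ang=b,a,ang+90
    print("%-12s c %.1f %.1f size %.1f %.1f longang %.1f n %d"%(n,cx,cy,a,b,(ang+90)%180-90,len(W)))
def slab(P,x,y,r,z0,z1,n):
    m=(np.hypot(P[...,0]-x,P[...,1]-y)<r)&(P[...,2]>z0)&(P[...,2]<z1)
    if m.sum()>5: rect(P[m][:,:2],n+" med z %.4f"%np.median(P[m][:,2]))
def col(mask,P3,K,M,x,y,r,z,n):
    m=(mask&(np.hypot(P3[...,0]-x,P3[...,1]-y)<r)).astype(np.uint8)
    c,_=cv2.findContours(m,cv2.RETR_EXTERNAL,cv2.CHAIN_APPROX_NONE)
    if not c: print(n,"none");return
    c=max(c,key=cv2.contourArea); rect(ray(c[:,0,:],K,M,z)[:,:2],n)
E
python3 - <<'E'
from m2 import *
p,d,K,M=L("w1");P=cloud(d,K,M);hsv=cv2.cvtColor(p,cv2.COLOR_RGB2HSV).astype(int);H,S,V=hsv[...,0],hsv[...,1],hsv[...,2]
for v,u in ((200,286),(220,420),(133,382),(30,510)): print(np.round(P[v,u],3),hsv[v,u])
slab(P,.427,-.009,.06,.034,.046,"tower"); slab(P,.427,-.009,.06,.015,.046,"relay")
cop=(H<14)&(S>130)
for u,v in((285,176),(288,224)):
    m=np.zeros_like(cop);m[v-12:v+12,u-12:u+12]=cop[v-12:v+12,u-12:u+12]
    ys,xs=np.nonzero(m); Q=P[m]; Q=Q[Q[:,2]>.028]; print("stud",len(xs),np.round(np.mean(Q,0),4),np.round(ray([xs.mean(),ys.mean()],K,M,.031)[0],4))
slab(P,.444,.13,.03,.05,.07,"plug stem");slab(P,.447,.28,.03,.04,.05,"short")
p,d,K,M=L("top0");P=cloud(d,K,M);hsv=cv2.cvtColor(p,cv2.COLOR_RGB2HSV).astype(int);H,S,V=hsv[...,0],hsv[...,1],hsv[...,2]
F=ray(np.stack(np.meshgrid(np.arange(560),np.arange(420)),-1).reshape(-1,2),K,M,.01).reshape(420,560,3)
print("tray/bg",hsv[180,329],hsv[205,300],hsv[160,260],hsv[160,234])
g=(S<18)&(V>130)
col(g,F,K,M,.631,-.136,.16,.012,"tray top0");col(V<60,F,K,M,.64,.125,.06,.012,"pad top0")
col(g,F,K,M,.64,.125,.09,.010,"seat top0")
slab(P,.631,-.136,.15,.006,.02,"tray cloud")
E
```

```text
[ 0.424 -0.005  0.041] [ 20  17 225]
[ 0.575  0.103 -0.001] [153  13 171]
[0.437 0.123 0.05 ] [ 20 182  56]
[0.445 0.28  0.045] [138  17  75]
tower med z 0.0399 c 421.3 -3.7 size 54.2 40.3 longang -40.4 n 1100
relay med z 0.0382 c 426.8 -8.4 size 84.4 40.0 longang -39.0 n 2109
stud 114 [0.4024 0.0114 0.0318] [0.4014 0.0117 0.031 ]
stud 89 [ 0.4503 -0.0272  0.0317] [ 0.4491 -0.0266  0.031 ]
plug stem med z 0.0598 c 443.0 129.5 size 19.1 19.0 longang 72.0 n 323
short med z 0.0450 c 446.3 283.6 size 41.3 41.1 longang 23.9 n 1604
tray/bg [ 70   5 165] [133  14 130] [137  14 128] [ 30   4 141]
tray top0    c 632.5 -134.8 size 314.4 89.7 longang -81.9 n 289
pad top0     c 642.1 124.5 size 85.4 39.2 longang 1.2 n 80
seat top0    c 629.4 140.7 size 142.0 133.6 longang -66.3 n 244
tray cloud med z 0.0087 c 629.6 -134.3 size 287.8 287.2 longang 61.8 n 1267
```

```bash
python3 -c "
from h import *
plan(.4265,-.008,.10,51,4)"
```

```text
D [ 0.0128 -0.0052 -0.1383] roll deg -3.6 ang 47.4 n 4 q6 -2.7
{"x":0.0011,"y":0.0034,"z":0.0346,"roll":-0.0159}
{"x":0.0010,"y":0.0034,"z":0.0346,"roll":-0.0159}
{"x":0.0010,"y":0.0034,"z":0.0346,"roll":-0.0159}
{"x":0.0009,"y":0.0035,"z":0.0346,"roll":-0.0159}
```

Request:
move_arm([
  {"hand": -1, "x": 0.001, "y": 0.0035, "z": 0.035, "roll": -0.016},
  {"hand": -1, "x": 0.001, "y": 0.0035, "z": 0.035, "roll": -0.016},
  {"hand": -1, "x": 0.001, "y": 0.0035, "z": 0.035, "roll": -0.016},
  {"hand": -1, "x": 0.001, "y": 0.0035, "z": 0.035, "roll": -0.016},
  {"hand": -1, "x": 0, "y": 0, "z": 0, "roll": 0},
  {"hand": -1, "x": 0, "y": 0, "z": 0, "roll": 0},
])

```text
t: 2.45
tool_pos: [0.4283, -0.0145, 0.0973]
eef_rot: [0.904, 0.427, 0.004, -0.002]
contact_force: [0.0, 0.4, 0.5]
grip_width: 0.998
```

```bash
python3 - <<'E'
from m2 import *
plan(.4265,-.008,.028,51,3)
p,d,K,M=cam("wrist");P=cloud(d,K,M);save(p,"w2.png")
slab(P,.4265,-.008,.06,.015,.046,"relay");slab(P,.4265,-.008,.06,.036,.046,"relay top")
E
```

```text
D [-0.0018  0.0065 -0.0693] roll deg -0.4 ang 50.6 n 3 q6 -2.6
{"x":0.0011,"y":-0.0018,"z":0.0231,"roll":-0.0023}
{"x":0.0011,"y":-0.0018,"z":0.0231,"roll":-0.0023}
{"x":0.0011,"y":-0.0018,"z":0.0231,"roll":-0.0023}
relay med z 0.0389 c 426.6 -8.3 size 84.0 40.0 longang -38.9 n 5455
relay top med z 0.0400 c 426.6 -8.4 size 40.0 40.0 longang 51.1 n 2911
```

Request:
move_arm([
  {"hand": -1, "x": 0.0015, "y": -0.003, "z": 0.023, "roll": 0},
  {"hand": -1, "x": 0.0015, "y": -0.002, "z": 0.023, "roll": 0},
  {"hand": -1, "x": 0.001, "y": -0.001, "z": 0.022, "roll": -0.007},
  {"hand": -1, "x": 0, "y": 0, "z": 0, "roll": 0},
  {"hand": -1, "x": 0, "y": 0, "z": 0, "roll": 0},
])

```text
t: 3.0
tool_pos: [0.4343, -0.0054, 0.0378]
eef_rot: [0.903, 0.43, 0.016, -0.001]
contact_force: [-0.3, -0.1, 0.3]
grip_width: 1.003
```

```bash
python3 -c "
from h import *
plan(.4265,-.0083,.028,51.1,1)"
```

```text
D [-0.0078 -0.0029 -0.0098] roll deg -0.2 ang 50.9 n 1 q6 -2.61
{"x":-0.0074,"y":-0.0044,"z":0.0095,"roll":-0.0029}
```

Request:
move_arm([
  {"hand": -1, "x": 0, "y": 0, "z": 0, "roll": 0},
  {"hand": -1, "x": 0, "y": 0, "z": 0, "roll": 0},
])

```text
t: 3.2
tool_pos: [0.4363, -0.0049, 0.0409]
eef_rot: [0.903, 0.43, 0.019, -0.0]
contact_force: [-0.6, -0.3, -0.4]
grip_width: 1.001
```

```bash
python3 -c "
from h import *
st()
print(imaging.get_calibration('wrist')['tool_from_camera'])
print(env.observe())
plan(.4265,-.0083,.028,51.1,1)"
```

```text
t 3.2 p [ 0.4363 -0.0049  0.0409] q [ 0.36  0.34 -0.71 -0.01 -0.49 -2.61] F [-0.6 -0.3 -0.4] g 1.001
[[0.63, 0.776, 0.034], [0.776, -0.63, 0.017], [0.034, 0.016, -0.999]]
[[ 9.99999946e-01 -3.24290622e-04  4.68237048e-05 -1.16541221e-03]
 [ 2.97572597e-04  9.58684894e-01  2.84470008e-01 -7.81409881e-02]
 [-1.37140134e-04 -2.84469979e-01  9.58684939e-01 -1.43400685e-01]
 [ 0.00000000e+00  0.00000000e+00  0.00000000e+00  1.00000000e+00]]
{'t': 3.2, 'q': array([ 0.36108569,  0.33515455, -0.71219018, -0.00786532, -0.48577221,
       -2.60693986]), 'dq': array([-1.31510886e-03, -2.60489966e-02,  1.07690097e-02,  9.08479144e-05,
       -1.12011499e-02,  4.52387637e-04]), 'tau': array([ 5.71592667e-03, -2.75595349e+01,  9.99408871e+00,  2.19195373e+00,
        6.68048946e-03, -1.80340270e-03]), 'tool_pos': array([ 0.4362685 , -0.00492787,  0.04086396]), 'eef_rot': array([ 9.02695694e-01,  4.29862749e-01,  1.89323308e-02, -2.61339027e-04]), 'contact_force': array([-0.5988177 , -0.33509995, -0.44346631]), 'wrist_torque': array([-0.12957257,  0.0429721 ,  0.00083875]), 'grip_width': 1.0008518844602416}
D [-0.0098 -0.0034 -0.0129] roll deg -0.2 ang 50.9 n 1 q6 -2.61
{"x":-0.0092,"y":-0.0057,"z":0.0125,"roll":-0.0027}
```

Request:
move_arm([
  {"hand": -1, "x": -0.009, "y": -0.006, "z": 0.014, "roll": 0},
])

```text
t: 3.3
tool_pos: [0.4299, -0.0068, 0.0289]
eef_rot: [0.902, 0.43, 0.023, 0.0]
contact_force: [0.2, -0.7, -0.4]
grip_width: 0.999
```

Request:
move_arm([
  {"hand": -1, "x": 0, "y": 0, "z": 0, "roll": 0},
])

```text
t: 3.4
tool_pos: [0.428, -0.0075, 0.0286]
eef_rot: [0.903, 0.43, 0.022, 0.0]
contact_force: [0.2, 0.6, 0.1]
grip_width: 1.001
```

Request:
move_arm([
  {"hand": -1, "x": 0, "y": 0, "z": 0, "roll": 0},
])

```text
t: 3.5
tool_pos: [0.4291, -0.0072, 0.0296]
eef_rot: [0.903, 0.43, 0.023, 0.0]
contact_force: [-0.2, 0.5, 0.4]
grip_width: 0.996
```

```bash
python3 -c "
from h import *
st()
plan(.4265,-.0083,.028,51.1,1)"
```

```text
t 3.5 p [ 0.4291 -0.0072  0.0296] q [ 0.36  0.35 -0.74 -0.01 -0.43 -2.61] F [-0.2  0.5  0.4] g 0.996
[[0.629, 0.776, 0.042], [0.776, -0.63, 0.019], [0.041, 0.02, -0.999]]
D [-0.0026 -0.0011 -0.0016] roll deg -0.1 ang 51.0 n 1 q6 -2.61
{"x":-0.0026,"y":-0.0014,"z":0.0014,"roll":-0.0021}
```

Request:
move_arm([
  {"hand": 1, "x": -0.003, "y": -0.002, "z": 0.002, "roll": 0},
  {"hand": 1, "x": -0.0007, "y": -0.0008, "z": 0.001, "roll": 0},
  {"hand": 1, "x": -0.0007, "y": -0.0008, "z": 0.001, "roll": 0},
  {"hand": 1, "x": -0.0007, "y": -0.0008, "z": 0.001, "roll": 0},
], squeeze=30)

```text
t: 3.9
tool_pos: [0.4244, -0.0077, 0.0257]
eef_rot: [0.902, 0.43, 0.025, 0.001]
contact_force: [-0.5, 0.8, 0.5]
grip_width: 0.722
```

Request:
move_arm([
  {"hand": 1, "x": 0, "y": 0, "z": 0, "roll": 0},
  {"hand": 1, "x": 0, "y": 0, "z": 0, "roll": 0},
])

```text
t: 4.1
tool_pos: [0.4243, -0.0076, 0.0256]
eef_rot: [0.902, 0.43, 0.025, 0.001]
contact_force: [0.2, -0.7, -0.4]
grip_width: 0.539
```

```bash
python3 -c "
from h import *
st()
plan(.4265,-.0083,.028,51.1,1)"
```

```text
t 4.1 p [ 0.4243 -0.0076  0.0256] q [ 0.37  0.35 -0.76 -0.01 -0.41 -2.61] F [ 0.2 -0.7 -0.4] g 0.539
[[0.628, 0.777, 0.046], [0.777, -0.63, 0.02], [0.045, 0.023, -0.999]]
D [ 0.0022 -0.0007  0.0024] roll deg -0.1 ang 51.0 n 1 q6 -2.61
{"x":0.0010,"y":0.0022,"z":-0.0023,"roll":-0.0014}
```

Request:
move_arm([
  {"hand": 1, "x": 0.001, "y": 0.002, "z": 0, "roll": 0},
  {"hand": 1, "x": 0, "y": 0, "z": 0, "roll": 0},
  {"hand": 1, "x": 0, "y": 0, "z": 0, "roll": 0},
])

```text
t: 4.4
tool_pos: [0.4264, -0.0082, 0.0257]
eef_rot: [0.902, 0.43, 0.024, 0.001]
contact_force: [-0.6, 0.6, 1.4]
grip_width: 0.463
```

```bash
python3 -c "
from h import *
st()"
```

```text
t 4.4 p [ 0.4264 -0.0082  0.0257] q [ 0.36  0.35 -0.76 -0.01 -0.41 -2.61] F [-0.6  0.6  1.4] g 0.463
[[0.628, 0.777, 0.045], [0.777, -0.63, 0.02], [0.044, 0.022, -0.999]]
```

Request:
move_arm([
  {"hand": 1, "x": 0, "y": 0, "z": 0, "roll": 0},
  {"hand": 1, "x": 0, "y": 0, "z": -0.015, "roll": 0},
  {"hand": 1, "x": 0, "y": 0, "z": -0.03, "roll": 0},
  {"hand": 1, "x": 0, "y": 0, "z": -0.04, "roll": 0},
  {"hand": 1, "x": 0, "y": 0, "z": -0.04, "roll": 0},
  {"hand": 1, "x": 0, "y": 0, "z": -0.04, "roll": 0},
])

```text
t: 5.0
tool_pos: [0.4145, -0.0129, 0.1893]
eef_rot: [0.903, 0.429, 0.015, -0.001]
contact_force: [0.9, 1.1, -1.8]
grip_width: 0.465
```

```bash
python3 -c "
from h import *
st()
plan(.56,.09,.19,90)"
```

```text
t 5.0 p [ 0.4145 -0.0129  0.1893] q [ 0.36  0.06 -0.57 -0.01 -0.91 -2.61] F [ 0.9  1.1 -1.8] g 0.465
[[0.631, 0.776, 0.026], [0.776, -0.631, 0.015], [0.028, 0.011, -1.0]]
D [0.1455 0.1029 0.0007] roll deg -39.1 ang 50.9 n 5 q6 -2.61
{"x":0.0343,"y":0.0096,"z":0.0009,"roll":-0.1365}
{"x":0.0327,"y":0.0142,"z":0.0009,"roll":-0.1365}
{"x":0.0305,"y":0.0185,"z":0.0009,"roll":-0.1365}
{"x":0.0277,"y":0.0225,"z":0.0009,"roll":-0.1365}
{"x":0.0243,"y":0.0260,"z":0.0009,"roll":-0.1365}
```

```bash
python3 -c "
from h import *
plan(.72,.0,.25,90,8)"
```

```text
D [0.3055 0.0129 0.0607] roll deg -39.1 ang 50.9 n 8 q6 -2.61
{"x":0.0255,"y":0.0287,"z":-0.0066,"roll":-0.0853}
{"x":0.0230,"y":0.0308,"z":-0.0066,"roll":-0.0853}
{"x":0.0203,"y":0.0326,"z":-0.0066,"roll":-0.0853}
{"x":0.0175,"y":0.0342,"z":-0.0066,"roll":-0.0853}
{"x":0.0145,"y":0.0356,"z":-0.0066,"roll":-0.0853}
{"x":0.0114,"y":0.0367,"z":-0.0066,"roll":-0.0853}
{"x":0.0082,"y":0.0375,"z":-0.0066,"roll":-0.0853}
{"x":0.0050,"y":0.0381,"z":-0.0066,"roll":-0.0853}
```

Request:
move_arm([
  {"hand": 1, "x": 0.026, "y": 0.029, "z": -0.007, "roll": -0.085},
  {"hand": 1, "x": 0.023, "y": 0.031, "z": -0.007, "roll": -0.085},
  {"hand": 1, "x": 0.02, "y": 0.033, "z": -0.007, "roll": -0.085},
  {"hand": 1, "x": 0.017, "y": 0.034, "z": -0.007, "roll": -0.085},
  {"hand": 1, "x": 0.015, "y": 0.036, "z": -0.007, "roll": -0.085},
  {"hand": 1, "x": 0.011, "y": 0.037, "z": -0.007, "roll": -0.085},
  {"hand": 1, "x": 0.008, "y": 0.037, "z": -0.007, "roll": -0.085},
  {"hand": 1, "x": 0.005, "y": 0.038, "z": -0.007, "roll": -0.085},
])

```text
t: 5.8
tool_pos: [0.7253, 0.0017, 0.2632]
eef_rot: [0.698, 0.716, 0.02, 0.005]
contact_force: [1.4, 0.9, -0.9]
grip_width: 0.461
```

Request:
move_arm([
  {"hand": 1, "x": 0, "y": 0, "z": 0, "roll": 0},
  {"hand": 1, "x": 0, "y": 0, "z": 0, "roll": 0},
])

```text
t: 6.0
tool_pos: [0.7289, 0.002, 0.2583]
eef_rot: [0.698, 0.715, 0.019, 0.004]
contact_force: [-0.2, -0.4, -2.2]
grip_width: 0.463
```

```bash
python3 -c "
from h import *
st()
p,d,K,M=cam('wrist'); save(p,'w3.png'); np.savez('pics/w3.npz',p=p,d=d,K=K,M=M)
"
```

```text
t 6.0 p [0.7289 0.002  0.2583] q [ 0.22  0.54  0.31 -0.01 -1.31 -1.76] F [-0.2 -0.4 -2.2] g 0.463
[[-0.024, 0.999, 0.031], [0.999, 0.024, 0.022], [0.021, 0.032, -0.999]]
```

View pics/w3.png

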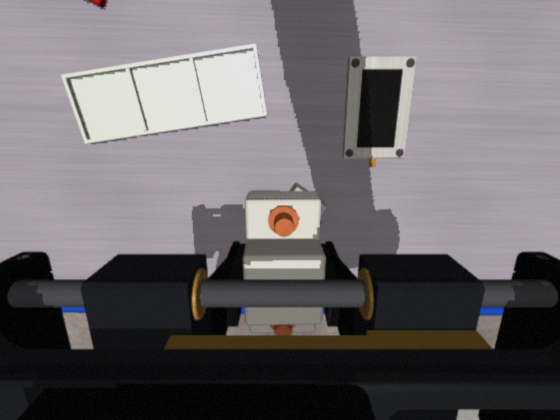

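Relay held upright (stud at (284,220)), seat at (380,108) nearly aligned with image vertical, whole tray visible around (165,95), gauge just behind the relay. All needed fixtures are visible.

```bash
python3 - <<'E'
from m2 import *
p,d,K,M=L("w3");P=cloud(d,K,M);hsv=cv2.cvtColor(p,cv2.COLOR_RGB2HSV).astype(int);H,S,V=hsv[...,0],hsv[...,1],hsv[...,2]
F=ray(np.stack(np.meshgrid(np.arange(560),np.arange(420)),-1).reshape(-1,2),K,M,.012).reshape(420,560,3)
pad=(V<60);col(pad,F,K,M,.642,.124,.055,.012,"pad col")
slab(P,.642,.124,.075,.0075,.02,"seat cloud")
m=(P[...,2]>.006)&(P[...,2]<.02)&(np.hypot(P[...,0]-.631,P[...,1]+.135)<.14)
m8=m.astype(np.uint8);n,lab,stt,_=cv2.connectedComponentsWithStats(m8);k=1+np.argmax(stt[1:,4]);rect(P[lab==k][:,:2],"tray cloud")
print("floor z",np.nanmedian(P[100:200,440:540,2]))
g=(V>180)&(S<25);col(g,F,K,M,.631,-.135,.135,.012,"tray col")
# held relay
slab(P,.728,.002,.06,.2,.262,"held?")
plan(.64,.1245,.12,90)
E
```

```text
pad col      c 640.1 123.1 size 90.4 47.3 longang 1.5 n 226
seat cloud med z 0.0110 c 646.1 124.0 size 131.5 80.5 longang 1.5 n 6545
tray cloud   c 630.1 -136.0 size 232.6 80.2 longang -80.3 n 2783
floor z 0.00011223598032567006
tray col     c 630.2 -136.3 size 233.6 81.0 longang -80.1 n 515
held? med z 0.2526 c 729.7 1.3 size 83.9 58.1 longang 1.3 n 4663
D [-0.0886  0.1224 -0.138 ] roll deg 1.4 ang 91.4 n 5 q6 -1.76
{"x":0.0243,"y":-0.0180,"z":0.0276,"roll":0.0049}
{"x":0.0242,"y":-0.0181,"z":0.0276,"roll":0.0049}
{"x":0.0242,"y":-0.0182,"z":0.0276,"roll":0.0049}
{"x":0.0241,"y":-0.0183,"z":0.0276,"roll":0.0049}
{"x":0.0240,"y":-0.0185,"z":0.0276,"roll":0.0049}
```

Request:
move_arm([
  {"hand": 1, "x": 0.024, "y": -0.018, "z": 0.028, "roll": 0},
  {"hand": 1, "x": 0.024, "y": -0.018, "z": 0.028, "roll": 0},
  {"hand": 1, "x": 0.024, "y": -0.018, "z": 0.028, "roll": 0},
  {"hand": 1, "x": 0.024, "y": -0.018, "z": 0.028, "roll": 0},
  {"hand": 1, "x": 0.024, "y": -0.018, "z": 0.028, "roll": 0},
  {"hand": 1, "x": 0, "y": 0, "z": 0, "roll": 0},
  {"hand": 1, "x": 0, "y": 0, "z": 0, "roll": 0},
])

```text
t: 6.75
tool_pos: [0.6291, 0.1231, 0.115]
eef_rot: [0.7, 0.714, 0.018, 0.004]
contact_force: [0.2, 0.7, -0.6]
grip_width: 0.465
```

```bash
python3 -c "
from h import *
st()
plan(.6403,.1233,.065,91.5,2)
p,d,K,M=cam('wrist'); save(p,'w4.png'); np.savez('pics/w4.npz',p=p,d=d,K=K,M=M)
"
```

```text
t 6.75 p [0.6291 0.1231 0.115 ] q [ 0.44  0.5  -0.14 -0.01 -0.89 -1.99] F [ 0.2  0.7 -0.6] g 0.465
[[-0.019, 0.999, 0.031], [1.0, 0.019, 0.02], [0.019, 0.031, -0.999]]
D [ 0.0112  0.0002 -0.05  ] roll deg -0.4 ang 91.1 n 2 q6 -1.99
{"x":-0.0005,"y":0.0048,"z":0.0252,"roll":-0.0034}
{"x":-0.0005,"y":0.0048,"z":0.0252,"roll":-0.0034}
```

Request:
move_arm([
  {"hand": 1, "x": -0.0005, "y": 0.005, "z": 0.025, "roll": -0.003},
  {"hand": 1, "x": -0.0005, "y": 0.005, "z": 0.025, "roll": -0.003},
  {"hand": 1, "x": 0, "y": 0, "z": 0, "roll": 0},
  {"hand": 1, "x": 0, "y": 0, "z": 0, "roll": 0},
])

```text
t: 7.2
tool_pos: [0.645, 0.1212, 0.0711]
eef_rot: [0.699, 0.714, 0.023, 0.007]
contact_force: [0.1, -0.4, -0.9]
grip_width: 0.462
```

```bash
python3 -c "
from h import *
st()
plan(.6403,.1233,.041,91.5,1)
"
```

```text
t 7.2 p [0.645  0.1212 0.0711] q [ 0.43  0.57 -0.14 -0.01 -0.81 -1.98] F [ 0.1 -0.4 -0.9] g 0.462
[[-0.021, 0.999, 0.042], [1.0, 0.02, 0.024], [0.023, 0.042, -0.999]]
D [-0.0047  0.0021 -0.0301] roll deg -0.3 ang 91.2 n 1 q6 -1.98
{"x":0.0015,"y":-0.0059,"z":0.0300,"roll":-0.0047}
```

Request:
move_arm([
  {"hand": 1, "x": 0.001, "y": -0.005, "z": 0.01, "roll": -0.003},
  {"hand": 1, "x": 0.001, "y": -0.003, "z": 0.01, "roll": -0.002},
  {"hand": 1, "x": 0, "y": 0, "z": 0.006, "roll": 0},
])

```text
t: 7.5
tool_pos: [0.6398, 0.1236, 0.048]
eef_rot: [0.698, 0.716, 0.027, 0.008]
contact_force: [-0.1, 0.5, -1.3]
grip_width: 0.459
```

```bash
sed -i 's/^    print("D"/    print("tilt",np.round(A[:2,2],3),np.round(s["contact_force"],1),"p",np.round(s["tool_pos"],4));print("D"/' h.py; python3 -c "
from h import *
plan(.6403,.1233,.039,91.5,1)
"
```

```text
tilt [0.049 0.027] [-0.1  0.5 -1.3] p [0.6398 0.1236 0.048 ]
D [ 0.0005 -0.0003 -0.009 ] roll deg -0.0 ang 91.5 n 1 q6 -1.98
{"x":-0.0005,"y":0.0001,"z":0.0090,"roll":-0.0006}
```

Request:
move_arm([
  {"hand": 1, "x": 0, "y": -0.001, "z": 0.007, "roll": 0},
])

```text
t: 7.6
tool_pos: [0.6393, 0.1239, 0.041]
eef_rot: [0.698, 0.716, 0.027, 0.009]
contact_force: [0.5, -0.7, -1.3]
grip_width: 0.462
```

Request:
move_arm([
  {"hand": 1, "x": 0, "y": -0.0005, "z": 0.001, "roll": 0},
])

```text
t: 7.7
tool_pos: [0.6381, 0.1238, 0.0388]
eef_rot: [0.698, 0.716, 0.026, 0.008]
contact_force: [-0.6, -0.0, -1.1]
grip_width: 0.462
```

```bash
python3 -c "
from h import *
plan(.6403,.1233,.038,91.5,1)
"
```

```text
tilt [0.049 0.027] [-0.6 -0.  -1.1] p [0.6381 0.1238 0.0388]
D [ 0.0022 -0.0005 -0.0008] roll deg -0.0 ang 91.5 n 1 q6 -1.98
{"x":-0.0006,"y":0.0022,"z":0.0009,"roll":-0.0003}
```

Request:
move_arm([
  {"hand": 1, "x": -0.0005, "y": 0.0025, "z": 0.0005, "roll": 0},
  {"hand": 1, "x": 0, "y": 0, "z": 0.001, "roll": 0},
])

```text
t: 7.9
tool_pos: [0.6407, 0.1235, 0.0379]
eef_rot: [0.698, 0.716, 0.026, 0.008]
contact_force: [-0.6, -1.4, 3.7]
grip_width: 0.46
```

```bash
python3 -c "
from h import *
plan(.6403,.1233,.038,91.5,1)
"
```

```text
tilt [0.048 0.026] [-0.6 -1.4  3.7] p [0.6407 0.1235 0.0379]
D [-0.0004 -0.0002  0.0001] roll deg 0.0 ang 91.5 n 1 q6 -1.98
{"x":-0.0002,"y":-0.0004,"z":-0.0001,"roll":0.0006}
```

Request:
move_arm([
  {"hand": -1, "x": 0, "y": 0, "z": 0, "roll": 0},
  {"hand": -1, "x": 0, "y": 0, "z": 0, "roll": 0},
  {"hand": -1, "x": 0, "y": 0, "z": 0, "roll": 0},
  {"hand": -1, "x": 0, "y": 0, "z": 0, "roll": 0},
])

```text
t: 8.3
tool_pos: [0.6427, 0.124, 0.0393]
eef_rot: [0.697, 0.716, 0.028, 0.009]
contact_force: [1.5, -0.7, 0.3]
grip_width: 0.74
```

Request:
move_arm([
  {"hand": -1, "x": 0, "y": 0, "z": -0.02, "roll": 0},
  {"hand": -1, "x": 0, "y": 0, "z": -0.045, "roll": 0},
  {"hand": -1, "x": 0, "y": 0, "z": -0.045, "roll": 0},
  {"hand": -1, "x": 0, "y": 0.02, "z": -0.03, "roll": 0},
  {"hand": -1, "x": 0, "y": 0.045, "z": -0.02, "roll": 0},
  {"hand": -1, "x": 0, "y": 0.045, "z": 0, "roll": 0},
])

```text
t: 8.9
tool_pos: [0.7417, 0.1221, 0.2123]
eef_rot: [0.697, 0.717, 0.027, 0.009]
contact_force: [1.1, 0.7, 0.5]
grip_width: 1.001
```

```bash
python3 - <<'E'
from m2 import *
plan(.427,-.157,.2,90)
p,d,K,M=cam("wrist");P=cloud(d,K,M);save(p,"w5.png");np.savez('pics/w5.npz',p=p,d=d,K=K,M=M)
slab(P,.6403,.1233,.06,.048,.056,"tower");slab(P,.6403,.1233,.06,.026,.056,"relay")
hsv=cv2.cvtColor(p,cv2.COLOR_RGB2HSV).astype(int);V=hsv[...,2];print(V[P[...,2]>.03].mean())
slab(P,.6403,.1233,.085,.0075,.02,"seat cloud")
E
```

```text
tilt [0.05  0.026] [1.1 0.7 0.5] p [0.7417 0.1221 0.2123]
D [-0.3147 -0.2791 -0.0123] roll deg 1.7 ang 91.7 n 10 q6 -1.91
{"x":-0.0270,"y":-0.0323,"z":-0.0011,"roll":0.0029}
{"x":-0.0271,"y":-0.0322,"z":-0.0011,"roll":0.0029}
{"x":-0.0272,"y":-0.0321,"z":-0.0011,"roll":0.0029}
{"x":-0.0273,"y":-0.0320,"z":-0.0011,"roll":0.0029}
{"x":-0.0274,"y":-0.0319,"z":-0.0011,"roll":0.0029}
{"x":-0.0275,"y":-0.0319,"z":-0.0011,"roll":0.0029}
{"x":-0.0276,"y":-0.0318,"z":-0.0011,"roll":0.0029}
{"x":-0.0276,"y":-0.0317,"z":-0.0011,"roll":0.0029}
{"x":-0.0277,"y":-0.0316,"z":-0.0011,"roll":0.0029}
{"x":-0.0278,"y":-0.0315,"z":-0.0011,"roll":0.0029}
tower med z 0.0520 c 641.5 123.1 size 40.0 39.3 longang -88.4 n 1921
relay med z 0.0505 c 642.1 123.1 size 82.9 40.0 longang 1.7 n 3696
34.19942994163688
seat cloud med z 0.0102 c 646.0 124.1 size 132.1 80.1 longang 1.6 n 5476
```

View pics/w5.png

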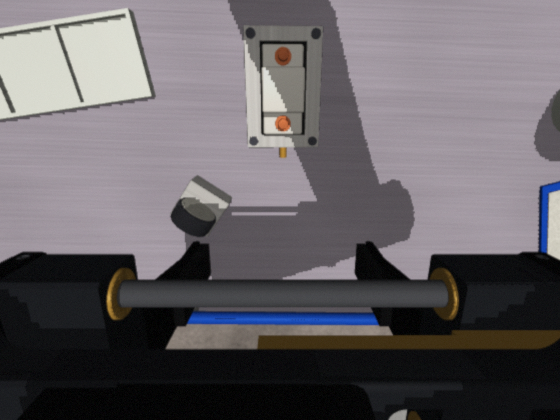

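Relay stands upright on the pad, measured at (641.5,123.1) mm, within about 1 mm of pad centre, yaw 1.7° vs 1.6°. The gauge at (205,205) is undisturbed. Next the black cap.

```bash
python3 -c "
from h import *
plan(.50,-.157,.2,90,8)
"
```

```text
tilt [0.053 0.025] [6.6 1.3 1.9] p [0.7479 0.1217 0.2085]
D [-0.2479 -0.2787 -0.0085] roll deg 1.6 ang 91.6 n 8 q6 -1.91
{"x":-0.0340,"y":-0.0319,"z":-0.0014,"roll":0.0035}
{"x":-0.0341,"y":-0.0318,"z":-0.0014,"roll":0.0035}
{"x":-0.0342,"y":-0.0317,"z":-0.0014,"roll":0.0035}
{"x":-0.0343,"y":-0.0316,"z":-0.0014,"roll":0.0035}
{"x":-0.0344,"y":-0.0314,"z":-0.0014,"roll":0.0035}
{"x":-0.0345,"y":-0.0313,"z":-0.0014,"roll":0.0035}
{"x":-0.0346,"y":-0.0312,"z":-0.0014,"roll":0.0035}
{"x":-0.0347,"y":-0.0311,"z":-0.0014,"roll":0.0035}
```

Request:
move_arm([
  {"hand": -1, "x": -0.034, "y": -0.032, "z": -0.001, "roll": 0.003},
  {"hand": -1, "x": -0.034, "y": -0.032, "z": -0.001, "roll": 0.003},
  {"hand": -1, "x": -0.034, "y": -0.032, "z": -0.001, "roll": 0.003},
  {"hand": -1, "x": -0.034, "y": -0.032, "z": -0.001, "roll": 0.003},
  {"hand": -1, "x": -0.034, "y": -0.031, "z": -0.001, "roll": 0.003},
  {"hand": -1, "x": -0.034, "y": -0.031, "z": -0.001, "roll": 0.003},
  {"hand": -1, "x": -0.035, "y": -0.031, "z": -0.001, "roll": 0.003},
  {"hand": -1, "x": -0.035, "y": -0.031, "z": -0.001, "roll": 0.003},
])

```text
t: 9.75
tool_pos: [0.495, -0.1613, 0.1885]
eef_rot: [0.704, 0.71, 0.026, 0.009]
contact_force: [0.7, -0.9, -0.2]
grip_width: 1.0
```

Request:
move_arm([
  {"hand": -1, "x": 0, "y": 0, "z": 0, "roll": 0},
])

```text
t: 9.85
tool_pos: [0.4906, -0.164, 0.1882]
eef_rot: [0.706, 0.708, 0.025, 0.008]
contact_force: [0.5, 0.5, -1.2]
grip_width: 1.004
```

```bash
python3 - <<'E'
from m2 import *
plan(.427,-.157,.2,90,1)
p,d,K,M=cam("wrist");P=cloud(d,K,M);save(p,"w6.png");np.savez('pics/w6.npz',p=p,d=d,K=K,M=M)
slab(P,.428,-.157,.04,.04,.05,"rib");slab(P,.428,-.157,.035,.008,.016,"plate");slab(P,.447,-.286,.03,.07,.08,"tall")
E
```

```text
tilt [0.047 0.025] [ 0.5  0.5 -1.2] p [ 0.4906 -0.164   0.1882]
D [-0.0636  0.007   0.0118] roll deg 0.2 ang 90.2 n 1 q6 -1.53
{"x":0.0075,"y":-0.0630,"z":-0.0146,"roll":0.0036}
rib med z 0.0459 c 427.3 -159.5 size 39.5 12.0 longang 0.3 n 576
plate med z 0.0120 c 427.4 -159.4 size 44.0 43.0 longang -89.8 n 1298
tall med z 0.0749 c 445.3 -288.4 size 31.7 30.3 longang 88.4 n 1178
```

View pics/w6.png

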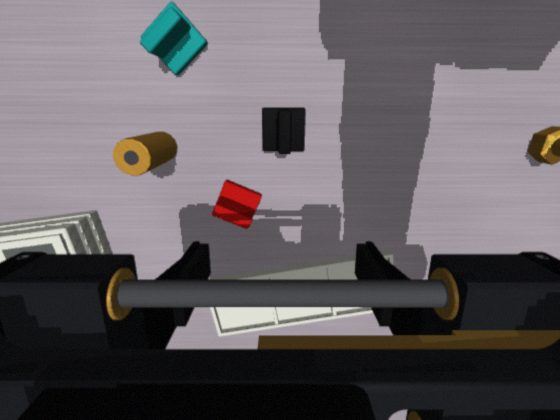

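Request:
move_arm([
  {"hand": 0, "x": 0.002, "y": -0.022, "z": 0.024, "roll": 0},
  {"hand": 0, "x": 0.002, "y": -0.022, "z": 0.024, "roll": 0},
  {"hand": 0, "x": 0.001, "y": -0.022, "z": 0.024, "roll": 0},
  {"hand": 0, "x": 0, "y": 0, "z": 0, "roll": 0},
])

```text
t: 10.3
tool_pos: [0.4318, -0.1554, 0.1123]
eef_rot: [0.705, 0.709, 0.028, 0.011]
contact_force: [-0.4, -0.3, 0.9]
grip_width: 0.718
```

```bash
python3 - <<'E'
from m2 import *
plan(.4273,-.1595,.060,90.3,1)
plan(.4273,-.1595,.036,90.3,1)
E
```

```text
tilt [0.056 0.024] [-0.4 -0.3  0.9] p [ 0.4318 -0.1554  0.1123]
D [-0.0045 -0.0041 -0.0523] roll deg 0.1 ang 90.4 n 1 q6 -1.53
{"x":-0.0053,"y":-0.0075,"z":0.0518,"roll":0.0009}
tilt [0.056 0.024] [-0.4 -0.3  0.9] p [ 0.4318 -0.1554  0.1123]
D [-0.0045 -0.0041 -0.0763] roll deg 0.1 ang 90.4 n 1 q6 -1.53
{"x":-0.0059,"y":-0.0088,"z":0.0758,"roll":0.0009}
```

Request:
move_arm([
  {"hand": 0, "x": -0.001, "y": -0.002, "z": 0.008, "roll": 0},
  {"hand": 0, "x": -0.001, "y": -0.002, "z": 0.008, "roll": 0},
  {"hand": 0, "x": -0.001, "y": -0.002, "z": 0.008, "roll": 0},
  {"hand": 0, "x": -0.001, "y": -0.001, "z": 0.008, "roll": 0},
  {"hand": 0, "x": -0.001, "y": -0.001, "z": 0.008, "roll": 0},
  {"hand": 0, "x": 0, "y": -0.001, "z": 0.008, "roll": 0},
])

```text
t: 10.9
tool_pos: [0.4323, -0.1586, 0.0626]
eef_rot: [0.703, 0.71, 0.031, 0.015]
contact_force: [-0.8, 0.1, 0.5]
grip_width: 0.497
```

```bash
python3 - <<'E'
from m2 import *
plan(.4273,-.1595,.036,90.3,1)
E
```

```text
tilt [0.065 0.023] [-0.8  0.1  0.5] p [ 0.4323 -0.1586  0.0626]
D [-0.005  -0.0009 -0.0266] roll deg 0.3 ang 90.6 n 1 q6 -1.51
{"x":-0.0014,"y":-0.0067,"z":0.0261,"roll":0.0054}
```

Request:
move_arm([
  {"hand": 0, "x": -0.0005, "y": -0.004, "z": 0.009, "roll": 0.005},
  {"hand": 0, "x": -0.0005, "y": -0.003, "z": 0.009, "roll": 0},
  {"hand": 0, "x": 0, "y": -0.001, "z": 0.007, "roll": 0},
])

```text
t: 11.2
tool_pos: [0.4261, -0.1594, 0.0347]
eef_rot: [0.705, 0.708, 0.031, 0.015]
contact_force: [-0.1, -0.5, -0.1]
grip_width: 0.501
```

```bash
python3 - <<'E'
from m2 import *
plan(.4273,-.1595,.036,90.3,1)
E
```

```text
tilt [0.065 0.023] [-0.1 -0.5 -0.1] p [ 0.4261 -0.1594  0.0347]
D [ 0.0012 -0.0001  0.0013] roll deg 0.0 ang 90.3 n 1 q6 -1.51
{"x":-0.0001,"y":0.0013,"z":-0.0012,"roll":0.0002}
```

Request:
move_arm([
  {"hand": 1, "x": 0, "y": 0.001, "z": -0.001, "roll": 0},
  {"hand": 1, "x": 0, "y": 0, "z": 0, "roll": 0},
  {"hand": 1, "x": 0, "y": 0, "z": 0, "roll": 0},
  {"hand": 1, "x": 0, "y": 0, "z": 0, "roll": 0},
  {"hand": 1, "x": 0, "y": 0, "z": 0, "roll": 0},
  {"hand": 1, "x": 0, "y": 0, "z": 0, "roll": 0},
], squeeze=30)

```text
t: 11.8
tool_pos: [0.4276, -0.1594, 0.0357]
eef_rot: [0.705, 0.708, 0.031, 0.015]
contact_force: [0.0, -0.2, -1.5]
grip_width: 0.136
```

```bash
python3 - <<'E'
from m2 import *
plan(.4273,-.1595,.036,90.3,1); st()
E
```

```text
tilt [0.065 0.022] [ 0.  -0.2 -1.5] p [ 0.4276 -0.1594  0.0357]
D [-0.0003 -0.0001  0.0003] roll deg 0.0 ang 90.3 n 1 q6 -1.51
{"x":-0.0000,"y":-0.0003,"z":-0.0004,"roll":0.0006}
t 11.8 p [ 0.4276 -0.1594  0.0357] q [-0.02  0.36 -0.67 -0.05 -0.48 -1.51] F [ 0.  -0.2 -1.5] g 0.136
[[-0.006, 0.998, 0.065], [1.0, 0.004, 0.022], [0.022, 0.065, -0.998]]
```

Request:
move_arm([
  {"hand": 1, "x": 0, "y": 0, "z": -0.01, "roll": 0},
  {"hand": 1, "x": 0, "y": 0, "z": -0.018, "roll": 0},
  {"hand": 1, "x": 0, "y": 0, "z": -0.018, "roll": 0},
  {"hand": 1, "x": 0, "y": 0, "z": -0.018, "roll": 0},
  {"hand": 1, "x": 0, "y": 0, "z": -0.018, "roll": 0},
  {"hand": 1, "x": 0, "y": 0, "z": -0.018, "roll": 0},
  {"hand": 1, "x": 0, "y": 0, "z": -0.018, "roll": 0},
  {"hand": 1, "x": 0, "y": 0, "z": -0.018, "roll": 0},
])

```text
t: 12.6
tool_pos: [0.4146, -0.1624, 0.1781]
eef_rot: [0.705, 0.708, 0.029, 0.013]
contact_force: [0.9, 0.1, -0.8]
grip_width: 0.131
```

```bash
python3 - <<'E'
from m2 import *
plan(.6413,.1231,.17,91.7,8); st()
E
```

```text
tilt [0.059 0.023] [ 0.9  0.1 -0.8] p [ 0.4146 -0.1624  0.1781]
D [ 0.2267  0.2855 -0.0081] roll deg -1.4 ang 90.3 n 8 q6 -1.52
{"x":0.0355,"y":0.0283,"z":0.0035,"roll":-0.0031}
{"x":0.0354,"y":0.0284,"z":0.0035,"roll":-0.0031}
{"x":0.0353,"y":0.0286,"z":0.0035,"roll":-0.0031}
{"x":0.0352,"y":0.0287,"z":0.0035,"roll":-0.0031}
{"x":0.0352,"y":0.0288,"z":0.0035,"roll":-0.0031}
{"x":0.0351,"y":0.0289,"z":0.0035,"roll":-0.0031}
{"x":0.0350,"y":0.0290,"z":0.0035,"roll":-0.0031}
{"x":0.0349,"y":0.0291,"z":0.0035,"roll":-0.0031}
t 12.6 p [ 0.4146 -0.1624  0.1781] q [-0.02  0.12 -0.52 -0.03 -0.87 -1.52] F [ 0.9  0.1 -0.8] g 0.131
[[-0.005, 0.998, 0.059], [1.0, 0.003, 0.023], [0.023, 0.06, -0.998]]
```

Request:
move_arm([
  {"hand": 1, "x": 0.035, "y": 0.028, "z": 0.003, "roll": -0.003},
  {"hand": 1, "x": 0.035, "y": 0.028, "z": 0.003, "roll": -0.003},
  {"hand": 1, "x": 0.035, "y": 0.029, "z": 0.003, "roll": -0.003},
  {"hand": 1, "x": 0.035, "y": 0.029, "z": 0.003, "roll": -0.003},
  {"hand": 1, "x": 0.035, "y": 0.029, "z": 0.003, "roll": -0.003},
  {"hand": 1, "x": 0.035, "y": 0.029, "z": 0.003, "roll": -0.003},
  {"hand": 1, "x": 0.035, "y": 0.029, "z": 0.003, "roll": -0.003},
  {"hand": 1, "x": 0.035, "y": 0.029, "z": 0.003, "roll": -0.003},
])

```text
t: 13.4
tool_pos: [0.645, 0.126, 0.186]
eef_rot: [0.7, 0.713, 0.033, 0.016]
contact_force: [0.5, -1.0, -0.3]
grip_width: 0.135
```

Request:
move_arm([
  {"hand": 1, "x": 0, "y": 0, "z": 0, "roll": 0},
  {"hand": 1, "x": 0, "y": 0, "z": 0, "roll": 0},
])

```text
t: 13.6
tool_pos: [0.6472, 0.1307, 0.1851]
eef_rot: [0.698, 0.715, 0.033, 0.016]
contact_force: [-0.6, -0.2, -1.3]
grip_width: 0.135
```

```bash
python3 - <<'E'
from m2 import *
plan(.6416,.1231,.11,91.7,4)
E
```

```text
tilt [0.069 0.024] [-0.6 -0.2 -1.3] p [0.6472 0.1307 0.1851]
D [-0.0056 -0.0076 -0.0751] roll deg -0.3 ang 91.4 n 4 q6 -2.0
{"x":-0.0023,"y":-0.0027,"z":0.0186,"roll":-0.0012}
{"x":-0.0023,"y":-0.0027,"z":0.0186,"roll":-0.0012}
{"x":-0.0023,"y":-0.0028,"z":0.0186,"roll":-0.0012}
{"x":-0.0023,"y":-0.0028,"z":0.0186,"roll":-0.0012}
```

Descend with extra inward compensation (drift is outward).

Request:
move_arm([
  {"hand": 1, "x": -0.002, "y": -0.005, "z": 0.018, "roll": -0.001},
  {"hand": 1, "x": -0.002, "y": -0.004, "z": 0.018, "roll": -0.001},
  {"hand": 1, "x": -0.002, "y": -0.004, "z": 0.018, "roll": -0.001},
  {"hand": 1, "x": -0.001, "y": -0.004, "z": 0.015, "roll": -0.001},
])

```text
t: 14.0
tool_pos: [0.6338, 0.122, 0.1178]
eef_rot: [0.697, 0.716, 0.035, 0.018]
contact_force: [-0.1, 0.2, -0.1]
grip_width: 0.137
```

```bash
python3 - <<'E'
from m2 import *
plan(.6416,.1231,.092,91.7,1)
E
```

```text
tilt [0.075 0.026] [-0.1  0.2 -0.1] p [0.6338 0.122  0.1178]
D [ 0.0078  0.0011 -0.0258] roll deg -0.2 ang 91.5 n 1 q6 -2.0
{"x":0.0002,"y":0.0059,"z":0.0263,"roll":-0.0029}
```

Request:
move_arm([
  {"hand": 1, "x": 0, "y": 0.003, "z": 0.009, "roll": -0.003},
  {"hand": 1, "x": 0, "y": 0.001, "z": 0.008, "roll": 0},
  {"hand": 1, "x": 0, "y": 0, "z": 0.004, "roll": 0},
])

```text
t: 14.3
tool_pos: [0.6373, 0.1197, 0.0963]
eef_rot: [0.697, 0.716, 0.034, 0.017]
contact_force: [0.2, 0.9, -1.3]
grip_width: 0.134
```

```bash
python3 - <<'E'
from m2 import *
plan(.6416,.1231,.088,91.7,1)
E
```

```text
tilt [0.072 0.025] [ 0.2  0.9 -1.3] p [0.6373 0.1197 0.0963]
D [ 0.0043  0.0034 -0.0083] roll deg -0.1 ang 91.6 n 1 q6 -1.99
{"x":0.0031,"y":0.0037,"z":0.0087,"roll":-0.0024}
```

Request:
move_arm([
  {"hand": 1, "x": 0.003, "y": 0.004, "z": 0.004, "roll": -0.001},
])

```text
t: 14.4
tool_pos: [0.6417, 0.1226, 0.093]
eef_rot: [0.697, 0.716, 0.034, 0.017]
contact_force: [0.3, 0.4, -0.9]
grip_width: 0.134
```

Request:
move_arm([
  {"hand": 1, "x": 0, "y": 0, "z": 0.002, "roll": 0},
])

```text
t: 14.5
tool_pos: [0.6427, 0.123, 0.0911]
eef_rot: [0.697, 0.716, 0.035, 0.018]
contact_force: [0.1, 0.1, -1.2]
grip_width: 0.128
```

```bash
python3 - <<'E'
from m2 import *
plan(.6416,.1231,.088,91.7,1)
E
```

```text
tilt [0.074 0.025] [ 0.1  0.1 -1.2] p [0.6427 0.123  0.0911]
D [-0.0011  0.0001 -0.0031] roll deg -0.1 ang 91.6 n 1 q6 -1.99
{"x":0.0000,"y":-0.0014,"z":0.0031,"roll":-0.0016}
```

Request:
move_arm([
  {"hand": 1, "x": 0, "y": -0.0015, "z": 0.002, "roll": -0.001},
  {"hand": 1, "x": 0, "y": 0, "z": 0.0015, "roll": 0},
])

```text
t: 14.7
tool_pos: [0.6421, 0.1235, 0.0878]
eef_rot: [0.696, 0.717, 0.035, 0.018]
contact_force: [-0.4, 1.0, -1.1]
grip_width: 0.133
```

```bash
python3 - <<'E'
from m2 import *
plan(.6416,.1231,.088,91.7,1)
E
```

```text
tilt [0.075 0.026] [-0.4  1.  -1.1] p [0.6421 0.1235 0.0878]
D [-0.0005 -0.0004  0.0002] roll deg -0.0 ang 91.7 n 1 q6 -1.99
{"x":-0.0003,"y":-0.0005,"z":-0.0002,"roll":-0.0003}
```

Request:
move_arm([
  {"hand": 1, "x": -0.0003, "y": -0.0005, "z": 0.001, "roll": 0},
])

```text
t: 14.8
tool_pos: [0.6421, 0.1235, 0.0876]
eef_rot: [0.696, 0.717, 0.036, 0.018]
contact_force: [-0.8, 0.4, 4.6]
grip_width: 0.132
```

Request:
move_arm([
  {"hand": -1, "x": 0, "y": 0, "z": 0, "roll": 0},
  {"hand": -1, "x": 0, "y": 0, "z": 0, "roll": 0},
  {"hand": -1, "x": 0, "y": 0, "z": 0, "roll": 0},
  {"hand": -1, "x": 0, "y": 0, "z": 0, "roll": 0},
])

```text
t: 15.2
tool_pos: [0.6428, 0.1239, 0.0889]
eef_rot: [0.696, 0.717, 0.037, 0.019]
contact_force: [0.7, 1.2, 0.1]
grip_width: 0.413
```

Request:
move_arm([
  {"hand": -1, "x": 0, "y": 0, "z": -0.04, "roll": 0},
  {"hand": -1, "x": 0, "y": 0, "z": -0.048, "roll": 0},
  {"hand": -1, "x": 0, "y": 0, "z": -0.048, "roll": 0},
  {"hand": -1, "x": 0, "y": 0, "z": 0, "roll": 0},
])

```text
t: 15.6
tool_pos: [0.6316, 0.1195, 0.2269]
eef_rot: [0.696, 0.717, 0.034, 0.018]
contact_force: [1.1, -0.2, 1.0]
grip_width: 0.777
```

```bash
python3 - <<'E'
from m2 import *
plan(.74,.123,.22,91,3)
E
```

```text
tilt [0.074 0.024] [ 1.1 -0.2  1. ] p [0.6316 0.1195 0.2269]
D [ 0.1084  0.0035 -0.0069] roll deg 0.7 ang 91.7 n 3 q6 -1.99
{"x":0.0000,"y":0.0359,"z":0.0050,"roll":0.0043}
{"x":0.0002,"y":0.0359,"z":0.0050,"roll":0.0043}
{"x":0.0003,"y":0.0359,"z":0.0050,"roll":0.0043}
```

```bash
python3 - <<'E'
from m2 import *
plan(.50,-.27,.20,106,11)
E
```

```text
tilt [0.074 0.024] [ 1.1 -0.2  1. ] p [0.6316 0.1195 0.2269]
D [-0.1316 -0.3895 -0.0269] roll deg -14.3 ang 91.7 n 11 q6 -1.99
{"x":-0.0351,"y":-0.0131,"z":0.0007,"roll":-0.0226}
{"x":-0.0348,"y":-0.0139,"z":0.0007,"roll":-0.0226}
{"x":-0.0344,"y":-0.0147,"z":0.0007,"roll":-0.0226}
{"x":-0.0341,"y":-0.0155,"z":0.0007,"roll":-0.0226}
{"x":-0.0337,"y":-0.0162,"z":0.0007,"roll":-0.0226}
{"x":-0.0334,"y":-0.0170,"z":0.0007,"roll":-0.0226}
{"x":-0.0330,"y":-0.0177,"z":0.0007,"roll":-0.0226}
{"x":-0.0326,"y":-0.0185,"z":0.0007,"roll":-0.0226}
{"x":-0.0321,"y":-0.0192,"z":0.0007,"roll":-0.0226}
{"x":-0.0317,"y":-0.0199,"z":0.0007,"roll":-0.0226}
{"x":-0.0312,"y":-0.0207,"z":0.0007,"roll":-0.0226}
```

Request:
move_arm([
  {"hand": -1, "x": -0.035, "y": -0.013, "z": 0, "roll": -0.023},
  {"hand": -1, "x": -0.035, "y": -0.014, "z": 0, "roll": -0.023},
  {"hand": -1, "x": -0.034, "y": -0.015, "z": 0, "roll": -0.023},
  {"hand": -1, "x": -0.034, "y": -0.016, "z": 0, "roll": -0.023},
  {"hand": -1, "x": -0.034, "y": -0.016, "z": 0, "roll": -0.023},
  {"hand": -1, "x": -0.033, "y": -0.017, "z": 0, "roll": -0.023},
  {"hand": -1, "x": -0.033, "y": -0.018, "z": 0, "roll": -0.023},
  {"hand": -1, "x": -0.033, "y": -0.018, "z": 0, "roll": -0.023},
])

```text
t: 16.4
tool_pos: [0.5362, -0.1695, 0.2141]
eef_rot: [0.621, 0.783, 0.037, 0.025]
contact_force: [0.8, -0.4, 0.1]
grip_width: 0.999
```

Request:
move_arm([
  {"hand": -1, "x": -0.032, "y": -0.019, "z": 0, "roll": -0.023},
  {"hand": -1, "x": -0.032, "y": -0.02, "z": 0, "roll": -0.023},
  {"hand": -1, "x": -0.031, "y": -0.021, "z": 0, "roll": -0.023},
  {"hand": -1, "x": 0, "y": 0, "z": 0, "roll": 0},
])

```text
t: 16.8
tool_pos: [0.4987, -0.284, 0.2076]
eef_rot: [0.594, 0.803, 0.036, 0.027]
contact_force: [0.3, -0.9, -0.9]
grip_width: 1.001
```

```bash
python3 - <<'E'
from m2 import *
plan(.4455,-.288,.11,107,3)
p,d,K,M=cam("wrist");P=cloud(d,K,M);save(p,"w7.png")
slab(P,.445,-.288,.03,.07,.08,"tall")
for n in("top","side"):
  p,d,K,M=cam(n);P=cloud(d,K,M);save(p,n+"7.png")
  print(n);slab(P,.641,.123,.04,.09,.105,"rib");slab(P,.641,.123,.04,.058,.07,"plate");slab(P,.641,.123,.06,.026,.05,"relay")
E
```

```text
tilt [0.086 0.026] [ 0.3 -0.9 -0.9] p [ 0.4987 -0.284   0.2076]
D [-0.0532 -0.004  -0.0976] roll deg 0.1 ang 107.1 n 3 q6 -0.98
{"x":0.0039,"y":-0.0202,"z":0.0308,"roll":0.0003}
{"x":0.0039,"y":-0.0202,"z":0.0308,"roll":0.0003}
{"x":0.0039,"y":-0.0202,"z":0.0308,"roll":0.0003}
tall med z 0.0751 c 445.3 -288.9 size 31.3 30.8 longang 39.7 n 995
top
rib med z 0.0992 c 641.7 122.7 size 38.0 11.4 longang 1.9 n 69
plate med z 0.0644 c 642.6 122.7 size 45.2 43.1 longang 2.3 n 155
relay med z 0.0338 c 642.1 122.2 size 84.7 39.4 longang 1.3 n 182
side
rib med z 0.0971 c 642.0 126.2 size 42.7 15.0 longang 2.8 n 98
plate med z 0.0640 c 640.9 126.4 size 47.7 45.6 longang -89.5 n 207
relay med z 0.0337 c 642.7 125.8 size 87.3 44.1 longang 1.8 n 352
```

Cap sits centred on the relay (top view: rib/plate and relay centres agree within ~1 mm, plate top at 64 mm as expected). Now the tall master at (445.3,-288.9).

Request:
move_arm([
  {"hand": -1, "x": 0.003, "y": -0.022, "z": 0.03, "roll": 0},
  {"hand": -1, "x": 0.003, "y": -0.022, "z": 0.03, "roll": 0},
  {"hand": -1, "x": 0.003, "y": -0.021, "z": 0.026, "roll": 0},
])

```text
t: 17.25
tool_pos: [0.4496, -0.2877, 0.1193]
eef_rot: [0.589, 0.807, 0.039, 0.035]
contact_force: [0.2, 0.5, -0.0]
grip_width: 0.998
```

```bash
python3 - <<'E'
from m2 import *
plan(.4453,-.2885,.046,107,4)
E
```

```text
tilt [0.102 0.022] [ 0.2  0.5 -0. ] p [ 0.4496 -0.2877  0.1193]
D [-0.0043 -0.0008 -0.0733] roll deg 0.7 ang 107.7 n 4 q6 -0.91
{"x":0.0003,"y":-0.0030,"z":0.0181,"roll":0.0031}
{"x":0.0003,"y":-0.0030,"z":0.0181,"roll":0.0031}
{"x":0.0003,"y":-0.0030,"z":0.0181,"roll":0.0031}
{"x":0.0003,"y":-0.0030,"z":0.0181,"roll":0.0031}
```

Request:
move_arm([
  {"hand": -1, "x": 0, "y": -0.005, "z": 0.019, "roll": 0.03},
  {"hand": -1, "x": 0, "y": -0.004, "z": 0.019, "roll": 0.03},
  {"hand": -1, "x": 0, "y": -0.004, "z": 0.019, "roll": 0.02},
  {"hand": -1, "x": 0, "y": -0.004, "z": 0.014, "roll": 0},
])

```text
t: 17.65
tool_pos: [0.4395, -0.2851, 0.0435]
eef_rot: [0.619, 0.784, 0.041, 0.032]
contact_force: [0.3, 0.3, 0.3]
grip_width: 0.998
```

```bash
python3 - <<'E'
from m2 import *
plan(.4453,-.2885,.044,103,1)
E
```

```text
tilt [0.1   0.024] [0.3 0.3 0.3] p [ 0.4395 -0.2851  0.0435]
D [ 0.0058 -0.0034  0.0005] roll deg 0.4 ang 103.4 n 1 q6 -0.96
{"x":-0.0046,"y":0.0049,"z":-0.0000,"roll":0.0065}
```

Request:
move_arm([
  {"hand": -0.5, "x": -0.0045, "y": 0.005, "z": 0, "roll": 0},
  {"hand": -0.2, "x": 0, "y": 0, "z": 0, "roll": 0},
  {"hand": 0, "x": 0, "y": 0, "z": 0, "roll": 0},
], squeeze=40)

```text
t: 17.95
tool_pos: [0.4472, -0.2859, 0.0435]
eef_rot: [0.617, 0.785, 0.04, 0.031]
contact_force: [-0.6, -0.1, 0.8]
grip_width: 0.814
```

```bash
python3 - <<'E'
from m2 import *
plan(.4453,-.2885,.044,103,1)
E
```

```text
tilt [0.098 0.025] [-0.6 -0.1  0.8] p [ 0.4472 -0.2859  0.0435]
D [-0.0019 -0.0026  0.0005] roll deg 0.7 ang 103.7 n 1 q6 -0.96
{"x":-0.0021,"y":-0.0024,"z":-0.0007,"roll":0.0115}
```

Request:
move_arm([
  {"hand": 1, "x": -0.002, "y": -0.0024, "z": 0, "roll": 0.01},
  {"hand": 1, "x": 0, "y": 0, "z": 0, "roll": 0},
  {"hand": 1, "x": 0, "y": 0, "z": 0, "roll": 0},
  {"hand": 1, "x": 0, "y": 0, "z": 0, "roll": 0},
  {"hand": 1, "x": 0, "y": 0, "z": 0, "roll": 0},
  {"hand": 1, "x": 0, "y": 0, "z": 0, "roll": 0},
  {"hand": 1, "x": 0, "y": 0, "z": 0, "roll": 0},
])

```text
t: 18.65
tool_pos: [0.4471, -0.2888, 0.0462]
eef_rot: [0.621, 0.782, 0.042, 0.033]
contact_force: [0.2, 0.5, -0.9]
grip_width: 0.359
```

```bash
python3 - <<'E'
from m2 import *
plan(.4453,-.2885,.044,103,1); st()
E
```

```text
tilt [0.104 0.023] [ 0.2  0.5 -0.9] p [ 0.4471 -0.2888  0.0462]
D [-0.0018  0.0003 -0.0022] roll deg 0.1 ang 103.1 n 1 q6 -0.96
{"x":0.0007,"y":-0.0019,"z":0.0020,"roll":0.0013}
t 18.65 p [ 0.4471 -0.2888  0.0462] q [-0.3   0.43 -0.47 -0.1  -0.58 -0.96] F [ 0.2  0.5 -0.9] g 0.359
[[-0.226, 0.969, 0.104], [0.974, 0.225, 0.023], [-0.001, 0.106, -0.994]]
```

Request:
move_arm([
  {"hand": 1, "x": 0, "y": 0, "z": -0.02, "roll": 0},
  {"hand": 1, "x": 0, "y": 0, "z": -0.045, "roll": 0},
  {"hand": 1, "x": 0, "y": 0, "z": -0.045, "roll": 0},
  {"hand": 1, "x": 0, "y": 0, "z": -0.045, "roll": 0},
])

```text
t: 19.05
tool_pos: [0.4245, -0.2898, 0.1943]
eef_rot: [0.623, 0.781, 0.038, 0.02]
contact_force: [1.9, -0.5, -2.3]
grip_width: 0.356
```

```bash
python3 - <<'E'
from m2 import *
plan(.615,-.061,.17,103,7)
E
```

```text
tilt [0.078 0.035] [ 1.9 -0.5 -2.3] p [ 0.4245 -0.2898  0.1943]
D [ 0.1905  0.2288 -0.0243] roll deg -0.1 ang 102.9 n 7 q6 -0.99
{"x":0.0257,"y":0.0334,"z":0.0067,"roll":-0.0002}
{"x":0.0257,"y":0.0334,"z":0.0067,"roll":-0.0002}
{"x":0.0257,"y":0.0334,"z":0.0067,"roll":-0.0002}
{"x":0.0257,"y":0.0334,"z":0.0067,"roll":-0.0002}
{"x":0.0257,"y":0.0334,"z":0.0067,"roll":-0.0002}
{"x":0.0257,"y":0.0334,"z":0.0067,"roll":-0.0002}
{"x":0.0257,"y":0.0334,"z":0.0067,"roll":-0.0002}
```

Request:
move_arm([
  {"hand": 1, "x": 0.026, "y": 0.033, "z": 0.005, "roll": 0},
  {"hand": 1, "x": 0.026, "y": 0.033, "z": 0.005, "roll": 0},
  {"hand": 1, "x": 0.026, "y": 0.033, "z": 0.005, "roll": 0},
  {"hand": 1, "x": 0.026, "y": 0.033, "z": 0.005, "roll": 0},
  {"hand": 1, "x": 0.026, "y": 0.033, "z": 0.005, "roll": 0},
  {"hand": 1, "x": 0.026, "y": 0.033, "z": 0.005, "roll": 0},
  {"hand": 1, "x": 0.026, "y": 0.033, "z": 0.005, "roll": 0},
  {"hand": 1, "x": 0, "y": 0, "z": 0, "roll": 0},
])

```text
t: 19.85
tool_pos: [0.6151, -0.0542, 0.184]
eef_rot: [0.626, 0.779, 0.038, 0.021]
contact_force: [-0.3, 0.2, -3.0]
grip_width: 0.356
```

```bash
python3 - <<'E'
from m2 import *
plan(.619,-.061,.085,103,4)
E
```

```text
tilt [0.08  0.032] [-0.3  0.2 -3. ] p [ 0.6151 -0.0542  0.184 ]
D [ 0.0039 -0.0068 -0.099 ] roll deg -0.6 ang 102.4 n 4 q6 -1.51
{"x":-0.0022,"y":-0.0015,"z":0.0247,"roll":-0.0024}
{"x":-0.0022,"y":-0.0015,"z":0.0247,"roll":-0.0024}
{"x":-0.0022,"y":-0.0015,"z":0.0247,"roll":-0.0024}
{"x":-0.0022,"y":-0.0015,"z":0.0247,"roll":-0.0024}
```

Request:
move_arm([
  {"hand": 1, "x": -0.002, "y": -0.002, "z": 0.025, "roll": -0.002},
  {"hand": 1, "x": -0.002, "y": -0.002, "z": 0.025, "roll": -0.002},
  {"hand": 1, "x": -0.002, "y": -0.002, "z": 0.025, "roll": -0.002},
  {"hand": 1, "x": -0.002, "y": -0.002, "z": 0.02, "roll": -0.002},
])

```text
t: 20.25
tool_pos: [0.6157, -0.0594, 0.0848]
eef_rot: [0.622, 0.782, 0.037, 0.02]
contact_force: [0.1, -1.4, -3.0]
grip_width: 0.357
```

```bash
python3 - <<'E'
from m2 import *
plan(.619,-.061,.053,103,4)
E
```

```text
tilt [0.078 0.033] [ 0.1 -1.4 -3. ] p [ 0.6157 -0.0594  0.0848]
D [ 0.0033 -0.0016 -0.0318] roll deg 0.1 ang 103.1 n 4 q6 -1.48
{"x":-0.0007,"y":0.0000,"z":0.0080,"roll":0.0002}
{"x":-0.0007,"y":0.0000,"z":0.0080,"roll":0.0002}
{"x":-0.0007,"y":0.0000,"z":0.0080,"roll":0.0002}
{"x":-0.0007,"y":0.0000,"z":0.0080,"roll":0.0002}
```

Request:
move_arm([
  {"hand": 1, "x": -0.0007, "y": 0, "z": 0.008, "roll": 0},
  {"hand": 1, "x": -0.0007, "y": 0, "z": 0.008, "roll": 0},
  {"hand": 1, "x": -0.0007, "y": 0, "z": 0.007, "roll": 0},
  {"hand": 1, "x": 0, "y": 0, "z": 0.006, "roll": 0},
])

```text
t: 20.65
tool_pos: [0.6152, -0.0621, 0.051]
eef_rot: [0.623, 0.781, 0.034, 0.017]
contact_force: [-0.9, 0.3, -2.6]
grip_width: 0.359
```

```bash
python3 - <<'E'
from m2 import *
plan(.619,-.061,.0505,103,1)
E
```

```text
tilt [0.07  0.032] [-0.9  0.3 -2.6] p [ 0.6152 -0.0621  0.051 ]
D [ 0.0038  0.0011 -0.0005] roll deg -0.1 ang 102.9 n 1 q6 -1.47
{"x":0.0002,"y":0.0039,"z":0.0008,"roll":-0.0013}
```

Request:
move_arm([
  {"hand": 1, "x": 0, "y": 0.003, "z": 0.001, "roll": 0},
  {"hand": 1, "x": 0, "y": 0, "z": 0.001, "roll": 0},
])

```text
t: 20.85
tool_pos: [0.619, -0.0614, 0.0505]
eef_rot: [0.623, 0.782, 0.035, 0.018]
contact_force: [-1.2, 0.8, 2.5]
grip_width: 0.359
```

```bash
python3 - <<'E'
from m2 import *
plan(.619,-.061,.0505,103,1)
E
```

```text
tilt [0.071 0.032] [-1.2  0.8  2.5] p [ 0.619  -0.0614  0.0505]
D [-0.      0.0004  0.    ] roll deg -0.0 ang 103.0 n 1 q6 -1.47
{"x":0.0004,"y":0.0001,"z":0.0000,"roll":-0.0009}
```

Request:
move_arm([
  {"hand": -1, "x": 0, "y": 0, "z": 0, "roll": 0},
  {"hand": -1, "x": 0, "y": 0, "z": 0, "roll": 0},
  {"hand": -1, "x": 0, "y": 0, "z": 0, "roll": 0},
  {"hand": -1, "x": 0, "y": 0, "z": 0, "roll": 0},
  {"hand": -1, "x": 0, "y": 0, "z": -0.045, "roll": 0},
  {"hand": -1, "x": 0, "y": 0, "z": -0.048, "roll": 0},
  {"hand": -1, "x": 0, "y": 0, "z": -0.048, "roll": 0},
  {"hand": -1, "x": 0, "y": 0, "z": -0.02, "roll": 0},
])

```text
t: 21.65
tool_pos: [0.6079, -0.0665, 0.2153]
eef_rot: [0.622, 0.782, 0.034, 0.018]
contact_force: [0.7, 0.1, -0.5]
grip_width: 0.967
```

```bash
python3 - <<'E'
from m2 import *
plan(.52,.27,.21,108,9)
p,d,K,M=cam("wrist");P=cloud(d,K,M);save(p,"w8.png")
slab(P,.617,-.061,.035,.07,.09,"tall")
p,d,K,M=cam("side");P=cloud(d,K,M);save(p,"s8.png")
slab(P,.617,-.061,.035,.07,.09,"tall side")
E
```

```text
tilt [0.071 0.031] [ 0.7  0.1 -0.5] p [ 0.6079 -0.0665  0.2153]
D [-0.0879  0.3365 -0.0053] roll deg -5.0 ang 103.0 n 9 q6 -1.48
{"x":0.0386,"y":-0.0012,"z":0.0010,"roll":-0.0097}
{"x":0.0386,"y":-0.0008,"z":0.0010,"roll":-0.0097}
{"x":0.0386,"y":-0.0004,"z":0.0010,"roll":-0.0097}
{"x":0.0386,"y":-0.0001,"z":0.0010,"roll":-0.0097}
{"x":0.0386,"y":0.0003,"z":0.0010,"roll":-0.0097}
{"x":0.0386,"y":0.0007,"z":0.0010,"roll":-0.0097}
{"x":0.0386,"y":0.0011,"z":0.0010,"roll":-0.0097}
{"x":0.0386,"y":0.0014,"z":0.0010,"roll":-0.0097}
{"x":0.0386,"y":0.0018,"z":0.0010,"roll":-0.0097}
tall med z 0.0790 c 615.5 -62.3 size 30.9 30.7 longang 12.3 n 817
tall side med z 0.0783 c 615.6 -58.3 size 34.4 29.2 longang -49.3 n 114
```

Request:
move_arm([
  {"hand": -1, "x": 0.039, "y": -0.001, "z": 0.001, "roll": -0.01},
  {"hand": -1, "x": 0.039, "y": -0.001, "z": 0.001, "roll": -0.01},
  {"hand": -1, "x": 0.039, "y": 0, "z": 0.001, "roll": -0.01},
  {"hand": -1, "x": 0.039, "y": 0, "z": 0.001, "roll": -0.01},
  {"hand": -1, "x": 0.039, "y": 0, "z": 0.001, "roll": -0.01},
  {"hand": -1, "x": 0.039, "y": 0, "z": 0.001, "roll": -0.01},
  {"hand": -1, "x": 0.039, "y": 0.001, "z": 0.001, "roll": -0.01},
  {"hand": -1, "x": 0.039, "y": 0.001, "z": 0.001, "roll": -0.01},
])

```text
t: 22.55
tool_pos: [0.5238, 0.2409, 0.2033]
eef_rot: [0.594, 0.804, 0.031, 0.018]
contact_force: [0.4, -0.1, 0.4]
grip_width: 1.007
```

Request:
move_arm([
  {"hand": -1, "x": 0.039, "y": 0.002, "z": 0.001, "roll": -0.01},
  {"hand": -1, "x": 0, "y": 0, "z": 0, "roll": 0},
])

```text
t: 22.75
tool_pos: [0.5118, 0.2837, 0.2002]
eef_rot: [0.588, 0.808, 0.029, 0.017]
contact_force: [-0.5, -0.3, 0.1]
grip_width: 0.998
```

```bash
python3 - <<'E'
from m2 import *
plan(.4465,.2836,.09,112,4)
p,d,K,M=cam("wrist");P=cloud(d,K,M);save(p,"w9.png")
slab(P,.4465,.2836,.035,.04,.05,"short")
slab(P,.443,.1295,.02,.055,.065,"plug")
E
```

```text
tilt [0.062 0.027] [-0.5 -0.3  0.1] p [0.5118 0.2837 0.2002]
D [-6.530e-02 -1.000e-04 -1.102e-01] roll deg -4.0 ang 108.0 n 4 q6 -2.07
{"x":0.0048,"y":-0.0174,"z":0.0265,"roll":-0.0175}
{"x":0.0051,"y":-0.0173,"z":0.0265,"roll":-0.0175}
{"x":0.0054,"y":-0.0172,"z":0.0265,"roll":-0.0175}
{"x":0.0057,"y":-0.0171,"z":0.0265,"roll":-0.0175}
short med z 0.0451 c 446.4 283.8 size 41.0 40.3 longang 21.1 n 1507
plug med z 0.0598 c 443.2 129.9 size 19.4 19.2 longang -52.4 n 502
```

Request:
move_arm([
  {"hand": -1, "x": 0.005, "y": -0.018, "z": 0.026, "roll": -0.017},
  {"hand": -1, "x": 0.005, "y": -0.018, "z": 0.026, "roll": -0.017},
  {"hand": -1, "x": 0.005, "y": -0.018, "z": 0.026, "roll": -0.017},
  {"hand": -1, "x": 0.005, "y": -0.018, "z": 0.026, "roll": -0.017},
])

```text
t: 23.2
tool_pos: [0.4456, 0.2793, 0.0899]
eef_rot: [0.561, 0.827, 0.032, 0.019]
contact_force: [1.0, 0.4, 0.8]
grip_width: 1.005
```

```bash
python3 - <<'E'
from m2 import *
plan(.4465,.2837,.034,113,5)
E
```

```text
tilt [0.067 0.031] [1.  0.4 0.8] p [0.4456 0.2793 0.0899]
D [ 0.0009  0.0044 -0.0559] roll deg -1.3 ang 111.7 n 5 q6 -2.12
{"x":0.0007,"y":-0.0003,"z":0.0112,"roll":-0.0044}
{"x":0.0007,"y":-0.0003,"z":0.0112,"roll":-0.0044}
{"x":0.0007,"y":-0.0003,"z":0.0112,"roll":-0.0044}
{"x":0.0007,"y":-0.0003,"z":0.0112,"roll":-0.0044}
{"x":0.0007,"y":-0.0003,"z":0.0112,"roll":-0.0044}
```

Request:
move_arm([
  {"hand": -1, "x": 0.001, "y": -0.001, "z": 0.014, "roll": -0.005},
  {"hand": -1, "x": 0.001, "y": -0.001, "z": 0.014, "roll": -0.005},
  {"hand": -1, "x": 0.001, "y": -0.001, "z": 0.014, "roll": -0.005},
  {"hand": -1, "x": 0, "y": -0.001, "z": 0.012, "roll": 0},
])

```text
t: 23.6
tool_pos: [0.4402, 0.2747, 0.0294]
eef_rot: [0.556, 0.831, 0.026, 0.018]
contact_force: [0.0, 0.5, -0.8]
grip_width: 1.0
```

```bash
python3 - <<'E'
from m2 import *
plan(.4465,.2837,.033,113,1)
E
```

```text
tilt [0.06  0.023] [ 0.   0.5 -0.8] p [0.4402 0.2747 0.0294]
D [0.0063 0.009  0.0036] roll deg -0.6 ang 112.4 n 1 q6 -2.13
{"x":0.0059,"y":0.0095,"z":-0.0030,"roll":-0.0104}
```

Request:
move_arm([
  {"hand": -0.6, "x": 0.003, "y": 0.005, "z": -0.002, "roll": -0.01},
  {"hand": -0.3, "x": 0.002, "y": 0.003, "z": -0.0015, "roll": 0},
])

```text
t: 23.8
tool_pos: [0.4447, 0.2793, 0.0313]
eef_rot: [0.553, 0.833, 0.023, 0.018]
contact_force: [0.4, 0.6, -0.7]
grip_width: 0.892
```

```bash
python3 - <<'E'
from m2 import *
plan(.4465,.2837,.034,113,1)
E
```

```text
tilt [0.055 0.017] [ 0.4  0.6 -0.7] p [0.4447 0.2793 0.0313]
D [0.0018 0.0044 0.0027] roll deg -0.1 ang 112.9 n 1 q6 -2.11
{"x":0.0033,"y":0.0035,"z":-0.0025,"roll":-0.0022}
```

Request:
move_arm([
  {"hand": 1, "x": 0.003, "y": 0.0035, "z": -0.002, "roll": 0},
  {"hand": 1, "x": 0, "y": 0, "z": 0, "roll": 0},
  {"hand": 1, "x": 0, "y": 0, "z": 0, "roll": 0},
  {"hand": 1, "x": 0, "y": 0, "z": 0, "roll": 0},
  {"hand": 1, "x": 0, "y": 0, "z": 0, "roll": 0},
  {"hand": 1, "x": 0, "y": 0, "z": 0, "roll": 0},
  {"hand": 1, "x": 0, "y": 0, "z": 0, "roll": 0},
], squeeze=40)

```text
t: 24.5
tool_pos: [0.4487, 0.2851, 0.0364]
eef_rot: [0.553, 0.833, 0.026, 0.019]
contact_force: [1.3, 0.2, -0.7]
grip_width: 0.473
```

```bash
python3 - <<'E'
from m2 import *
plan(.4465,.2837,.034,113,1);st()
E
```

```text
tilt [0.059 0.022] [ 1.3  0.2 -0.7] p [0.4487 0.2851 0.0364]
D [-0.0022 -0.0014 -0.0024] roll deg -0.2 ang 112.8 n 1 q6 -2.11
{"x":-0.0005,"y":-0.0027,"z":0.0023,"roll":-0.0028}
t 24.5 p [0.4487 0.2851 0.0364] q [ 0.89  0.45 -0.53  0.06 -0.53 -2.11] F [ 1.3  0.2 -0.7] g 0.473
[[-0.388, 0.92, 0.059], [0.922, 0.387, 0.022], [-0.002, 0.063, -0.998]]
```

Request:
move_arm([
  {"hand": 1, "x": 0, "y": 0, "z": -0.02, "roll": 0},
  {"hand": 1, "x": 0, "y": 0, "z": -0.045, "roll": 0},
  {"hand": 1, "x": 0, "y": 0, "z": -0.048, "roll": 0},
  {"hand": 1, "x": 0, "y": 0, "z": -0.048, "roll": 0},
  {"hand": 1, "x": 0, "y": 0, "z": -0.01, "roll": 0},
])

```text
t: 25.0
tool_pos: [0.435, 0.2778, 0.2067]
eef_rot: [0.554, 0.832, 0.016, 0.017]
contact_force: [0.6, 1.5, -1.9]
grip_width: 0.472
```

```bash
python3 - <<'E'
from m2 import *
plan(.640,-.211,.20,110,13)
E
```

```text
tilt [0.046 0.009] [ 0.6  1.5 -1.9] p [0.435  0.2778 0.2067]
D [ 0.205  -0.4888 -0.0067] roll deg 2.7 ang 112.7 n 13 q6 -2.1
{"x":-0.0408,"y":-0.0000,"z":0.0009,"roll":0.0036}
{"x":-0.0408,"y":0.0001,"z":0.0009,"roll":0.0036}
{"x":-0.0408,"y":0.0003,"z":0.0009,"roll":0.0036}
{"x":-0.0408,"y":0.0004,"z":0.0009,"roll":0.0036}
{"x":-0.0408,"y":0.0006,"z":0.0009,"roll":0.0036}
{"x":-0.0408,"y":0.0007,"z":0.0009,"roll":0.0036}
{"x":-0.0408,"y":0.0009,"z":0.0009,"roll":0.0036}
{"x":-0.0408,"y":0.0010,"z":0.0009,"roll":0.0036}
{"x":-0.0407,"y":0.0012,"z":0.0009,"roll":0.0036}
{"x":-0.0407,"y":0.0013,"z":0.0009,"roll":0.0036}
{"x":-0.0407,"y":0.0015,"z":0.0009,"roll":0.0036}
{"x":-0.0407,"y":0.0016,"z":0.0009,"roll":0.0036}
{"x":-0.0407,"y":0.0018,"z":0.0009,"roll":0.0036}
```

Request:
move_arm([
  {"hand": 1, "x": -0.041, "y": 0, "z": 0, "roll": 0.004},
  {"hand": 1, "x": -0.041, "y": 0, "z": 0, "roll": 0.004},
  {"hand": 1, "x": -0.041, "y": 0, "z": 0, "roll": 0.004},
  {"hand": 1, "x": -0.041, "y": 0, "z": 0, "roll": 0.004},
  {"hand": 1, "x": -0.041, "y": 0.001, "z": 0, "roll": 0.004},
  {"hand": 1, "x": -0.041, "y": 0.001, "z": 0, "roll": 0.004},
  {"hand": 1, "x": -0.041, "y": 0.001, "z": 0, "roll": 0.004},
  {"hand": 1, "x": -0.041, "y": 0.001, "z": 0, "roll": 0.004},
])

```text
t: 25.8
tool_pos: [0.557, -0.0319, 0.2001]
eef_rot: [0.565, 0.825, 0.013, 0.008]
contact_force: [1.3, 0.9, -3.8]
grip_width: 0.475
```

```bash
python3 - <<'E'
from m2 import *
plan(.643,-.211,.17,110,5)
E
```

```text
tilt [0.028 0.012] [ 1.3  0.9 -3.8] p [ 0.557  -0.0319  0.2001]
D [ 0.086  -0.1791 -0.0301] roll deg 1.2 ang 111.2 n 5 q6 -1.43
{"x":-0.0396,"y":0.0029,"z":0.0061,"roll":0.0043}
{"x":-0.0396,"y":0.0031,"z":0.0061,"roll":0.0043}
{"x":-0.0396,"y":0.0032,"z":0.0061,"roll":0.0043}
{"x":-0.0396,"y":0.0034,"z":0.0061,"roll":0.0043}
{"x":-0.0396,"y":0.0036,"z":0.0061,"roll":0.0043}
```

Request:
move_arm([
  {"hand": 1, "x": -0.038, "y": 0.003, "z": 0.004, "roll": 0.004},
  {"hand": 1, "x": -0.038, "y": 0.003, "z": 0.004, "roll": 0.004},
  {"hand": 1, "x": -0.038, "y": 0.003, "z": 0.004, "roll": 0.004},
  {"hand": 1, "x": -0.038, "y": 0.003, "z": 0.004, "roll": 0.004},
  {"hand": 1, "x": -0.037, "y": 0.003, "z": 0.004, "roll": 0.004},
  {"hand": 1, "x": 0, "y": 0, "z": 0, "roll": 0},
])

```text
t: 26.4
tool_pos: [0.6341, -0.2141, 0.1643]
eef_rot: [0.577, 0.817, 0.008, -0.003]
contact_force: [-0.8, 0.9, -2.7]
grip_width: 0.47
```

```bash
python3 - <<'E'
from m2 import *
plan(.6453,-.2096,.08,110,4)
E
```

```text
tilt [0.005 0.017] [-0.8  0.9 -2.7] p [ 0.6341 -0.2141  0.1643]
D [ 0.0112  0.0045 -0.0843] roll deg -0.5 ang 109.5 n 4 q6 -1.13
{"x":-0.0002,"y":0.0028,"z":0.0211,"roll":-0.0021}
{"x":-0.0002,"y":0.0028,"z":0.0211,"roll":-0.0021}
{"x":-0.0002,"y":0.0028,"z":0.0211,"roll":-0.0021}
{"x":-0.0002,"y":0.0028,"z":0.0211,"roll":-0.0021}
```

Request:
move_arm([
  {"hand": 1, "x": 0, "y": 0.003, "z": 0.022, "roll": -0.002},
  {"hand": 1, "x": 0, "y": 0.003, "z": 0.022, "roll": -0.002},
  {"hand": 1, "x": 0, "y": 0.003, "z": 0.02, "roll": -0.002},
  {"hand": 1, "x": 0, "y": 0.003, "z": 0.02, "roll": -0.002},
])

```text
t: 26.8
tool_pos: [0.6425, -0.2085, 0.073]
eef_rot: [0.576, 0.818, 0.008, -0.007]
contact_force: [-0.2, -0.4, -3.6]
grip_width: 0.474
```

```bash
python3 - <<'E'
from m2 import *
plan(.6463,-.2096,.045,110,4)
E
```

```text
tilt [-0.002  0.02 ] [-0.2 -0.4 -3.6] p [ 0.6425 -0.2085  0.073 ]
D [ 0.0038 -0.0011 -0.028 ] roll deg -0.3 ang 109.7 n 4 q6 -1.13
{"x":-0.0007,"y":0.0008,"z":0.0070,"roll":-0.0013}
{"x":-0.0007,"y":0.0008,"z":0.0070,"roll":-0.0013}
{"x":-0.0007,"y":0.0008,"z":0.0070,"roll":-0.0013}
{"x":-0.0007,"y":0.0008,"z":0.0070,"roll":-0.0013}
```

Request:
move_arm([
  {"hand": 1, "x": -0.0007, "y": 0.001, "z": 0.008, "roll": -0.001},
  {"hand": 1, "x": -0.0007, "y": 0.001, "z": 0.008, "roll": -0.001},
  {"hand": 1, "x": -0.0007, "y": 0.001, "z": 0.006, "roll": -0.001},
  {"hand": 1, "x": 0, "y": 0.001, "z": 0.003, "roll": 0},
])

```text
t: 27.2
tool_pos: [0.6425, -0.2065, 0.0413]
eef_rot: [0.574, 0.819, 0.005, -0.013]
contact_force: [-6.0, 0.2, 12.5]
grip_width: 0.47
```

```bash
python3 - <<'E'
from m2 import *
plan(.6463,-.2096,.041,110,1)
E
```

```text
tilt [-0.015  0.023] [-6.   0.2 12.5] p [ 0.6425 -0.2065  0.0413]
D [ 0.0038 -0.0031 -0.0003] roll deg -0.1 ang 109.9 n 1 q6 -1.12
{"x":-0.0042,"y":0.0025,"z":0.0002,"roll":-0.0020}
```

Request:
move_arm([
  {"hand": 1, "x": -0.002, "y": 0.003, "z": -0.004, "roll": 0},
  {"hand": 1, "x": -0.001, "y": 0.003, "z": 0, "roll": 0},
])

```text
t: 27.4
tool_pos: [0.6503, -0.2076, 0.0469]
eef_rot: [0.574, 0.819, 0.005, -0.011]
contact_force: [-0.0, -0.7, -1.6]
grip_width: 0.473
```

```bash
python3 - <<'E'
from m2 import *
plan(.6463,-.2096,.041,110,1)
E
```

```text
tilt [-0.012  0.022] [-0.  -0.7 -1.6] p [ 0.6503 -0.2076  0.0469]
D [-0.004  -0.002  -0.0059] roll deg -0.1 ang 109.9 n 1 q6 -1.12
{"x":-0.0006,"y":-0.0044,"z":0.0059,"roll":-0.0019}
```

Request:
move_arm([
  {"hand": 1, "x": -0.0006, "y": -0.002, "z": 0.003, "roll": 0},
  {"hand": 1, "x": 0, "y": 0, "z": 0.002, "roll": 0},
])

```text
t: 27.6
tool_pos: [0.6501, -0.2089, 0.0431]
eef_rot: [0.574, 0.819, 0.007, -0.01]
contact_force: [-0.2, 0.3, -3.4]
grip_width: 0.472
```

Request:
move_arm([
  {"hand": -1, "x": 0, "y": 0, "z": 0.0005, "roll": 0},
  {"hand": -1, "x": 0, "y": 0, "z": 0, "roll": 0},
  {"hand": -1, "x": 0, "y": 0, "z": 0, "roll": 0},
  {"hand": -1, "x": 0, "y": 0, "z": 0, "roll": 0},
])

```text
t: 28.0
tool_pos: [0.6515, -0.2094, 0.0447]
eef_rot: [0.574, 0.819, 0.007, -0.008]
contact_force: [0.0, -0.0, -0.3]
grip_width: 0.754
```

```bash
python3 - <<'E'
from m2 import *
plan(.6463,-.2096,.041,110,1);st()
E
```

```text
tilt [-0.005  0.021] [ 0.  -0.  -0.3] p [ 0.6515 -0.2094  0.0447]
D [-0.0052 -0.0002 -0.0037] roll deg -0.1 ang 109.9 n 1 q6 -1.12
{"x":0.0015,"y":-0.0049,"z":0.0037,"roll":-0.0010}
t 28.0 p [ 0.6515 -0.2094  0.0447] q [-0.08  0.66 -0.03 -0.03 -0.88 -1.12] F [ 0.  -0.  -0.3] g 0.754
[[-0.341, 0.94, -0.005], [0.94, 0.341, 0.021], [0.021, 0.003, -1.0]]
```

Released; rise and head to the plug at (443,129.7).

Request:
move_arm([
  {"hand": -1, "x": 0, "y": 0, "z": -0.03, "roll": 0},
  {"hand": -1, "x": 0, "y": 0, "z": -0.048, "roll": 0},
  {"hand": -1, "x": 0, "y": 0, "z": -0.048, "roll": 0},
  {"hand": -1, "x": 0, "y": 0, "z": -0.03, "roll": 0},
])

```text
t: 28.4
tool_pos: [0.6497, -0.2124, 0.1999]
eef_rot: [0.574, 0.819, 0.004, -0.013]
contact_force: [-0.3, 0.9, -0.2]
grip_width: 0.99
```

```bash
python3 - <<'E'
from m2 import *
plan(.51,.13,.2,95,9)
p,d,K,M=cam("side");P=cloud(d,K,M);save(p,"s10.png")
slab(P,.643,-.211,.035,.03,.056,"short side")
p,d,K,M=cam("wrist");P=cloud(d,K,M);save(p,"w10.png")
slab(P,.643,-.211,.035,.04,.056,"short wrist")
E
```

```text
tilt [-0.017  0.022] [-0.3  0.9 -0.2] p [ 0.6497 -0.2124  0.1999]
D [-1.397e-01  3.424e-01  1.000e-04] roll deg 14.9 ang 109.9 n 9 q6 -1.13
{"x":0.0410,"y":-0.0016,"z":0.0011,"roll":0.0289}
{"x":0.0410,"y":-0.0028,"z":0.0011,"roll":0.0289}
{"x":0.0409,"y":-0.0040,"z":0.0011,"roll":0.0289}
{"x":0.0407,"y":-0.0052,"z":0.0011,"roll":0.0289}
{"x":0.0406,"y":-0.0064,"z":0.0011,"roll":0.0289}
{"x":0.0404,"y":-0.0075,"z":0.0011,"roll":0.0289}
{"x":0.0401,"y":-0.0087,"z":0.0011,"roll":0.0289}
{"x":0.0399,"y":-0.0098,"z":0.0011,"roll":0.0289}
{"x":0.0396,"y":-0.0110,"z":0.0011,"roll":0.0289}
short side med z 0.0472 c 644.9 -205.5 size 43.1 41.5 longang 4.3 n 198
short wrist med z 0.0490 c 644.8 -210.6 size 40.8 40.6 longang -69.5 n 1242
```

Request:
move_arm([
  {"hand": -1, "x": 0.041, "y": -0.002, "z": 0, "roll": 0.029},
  {"hand": -1, "x": 0.041, "y": -0.003, "z": 0, "roll": 0.029},
  {"hand": -1, "x": 0.041, "y": -0.004, "z": 0, "roll": 0.029},
  {"hand": -1, "x": 0.041, "y": -0.005, "z": 0, "roll": 0.029},
  {"hand": -1, "x": 0.041, "y": -0.006, "z": 0, "roll": 0.029},
  {"hand": -1, "x": 0.04, "y": -0.007, "z": 0, "roll": 0.029},
  {"hand": -1, "x": 0.04, "y": -0.009, "z": 0, "roll": 0.029},
  {"hand": -1, "x": 0.04, "y": -0.01, "z": 0, "roll": 0.029},
])

```text
t: 29.3
tool_pos: [0.5255, 0.0981, 0.2081]
eef_rot: [0.672, 0.74, 0.005, -0.01]
contact_force: [0.5, 0.5, 0.5]
grip_width: 1.002
```

Request:
move_arm([
  {"hand": -1, "x": 0.035, "y": -0.011, "z": 0, "roll": 0.029},
  {"hand": -1, "x": 0, "y": 0, "z": 0, "roll": 0},
])

```text
t: 29.5
tool_pos: [0.5087, 0.1366, 0.2089]
eef_rot: [0.682, 0.732, 0.006, -0.01]
contact_force: [0.4, -0.2, 0.9]
grip_width: 1.004
```

```bash
python3 - <<'E'
from m2 import *
plan(.4432,.1298,.10,95,4)
p,d,K,M=cam("wrist");P=cloud(d,K,M)
slab(P,.443,.1297,.02,.055,.065,"plug");slab(P,.443,.1297,.03,.012,.022,"flange")
E
```

```text
tilt [-0.007  0.022] [ 0.4 -0.2  0.9] p [0.5087 0.1366 0.2089]
D [-0.0655 -0.0068 -0.1089] roll deg -0.9 ang 94.1 n 4 q6 -2.04
{"x":-0.0011,"y":-0.0163,"z":0.0273,"roll":-0.0041}
{"x":-0.0011,"y":-0.0163,"z":0.0273,"roll":-0.0041}
{"x":-0.0010,"y":-0.0163,"z":0.0273,"roll":-0.0041}
{"x":-0.0009,"y":-0.0163,"z":0.0273,"roll":-0.0041}
plug med z 0.0600 c 443.2 129.5 size 19.5 18.7 longang -23.9 n 335
flange med z 0.0180 c 443.0 129.7 size 37.8 33.9 longang -5.2 n 525
```

Request:
move_arm([
  {"hand": 0, "x": -0.001, "y": -0.016, "z": 0.027, "roll": 0},
  {"hand": 0, "x": -0.001, "y": -0.016, "z": 0.027, "roll": 0},
  {"hand": 0, "x": -0.001, "y": -0.016, "z": 0.027, "roll": 0},
  {"hand": 0, "x": -0.001, "y": -0.016, "z": 0.025, "roll": 0},
])

```text
t: 29.95
tool_pos: [0.4488, 0.1288, 0.1033]
eef_rot: [0.682, 0.731, 0.011, -0.007]
contact_force: [0.3, 1.1, -0.7]
grip_width: 0.727
```

```bash
python3 - <<'E'
from m2 import *
plan(.4432,.1296,.046,94,4)
E
```

```text
tilt [0.005 0.026] [ 0.3  1.1 -0.7] p [0.4488 0.1288 0.1033]
D [-0.0056  0.0008 -0.0573] roll deg -0.0 ang 94.0 n 4 q6 -2.1
{"x":-0.0001,"y":-0.0015,"z":0.0143,"roll":-0.0001}
{"x":-0.0001,"y":-0.0015,"z":0.0143,"roll":-0.0001}
{"x":-0.0001,"y":-0.0015,"z":0.0143,"roll":-0.0001}
{"x":-0.0001,"y":-0.0015,"z":0.0143,"roll":-0.0001}
```

Request:
move_arm([
  {"hand": 0, "x": 0, "y": -0.003, "z": 0.014, "roll": 0},
  {"hand": 0, "x": 0, "y": -0.002, "z": 0.014, "roll": 0},
  {"hand": 0, "x": 0, "y": -0.002, "z": 0.014, "roll": 0},
  {"hand": 0, "x": 0, "y": -0.001, "z": 0.012, "roll": 0},
])

```text
t: 30.35
tool_pos: [0.4381, 0.1241, 0.0448]
eef_rot: [0.684, 0.73, 0.008, -0.008]
contact_force: [0.4, -0.2, -0.6]
grip_width: 0.507
```

```bash
python3 - <<'E'
from m2 import *
plan(.4432,.1296,.045,94,1)
E
```

```text
tilt [-0.     0.023] [ 0.4 -0.2 -0.6] p [0.4381 0.1241 0.0448]
D [0.0051 0.0055 0.0002] roll deg -0.3 ang 93.7 n 1 q6 -2.1
{"x":0.0052,"y":0.0055,"z":-0.0000,"roll":-0.0048}
```

Request:
move_arm([
  {"hand": 0, "x": 0.004, "y": 0.004, "z": 0, "roll": 0},
  {"hand": 0, "x": 0, "y": 0, "z": 0, "roll": 0},
])

```text
t: 30.55
tool_pos: [0.442, 0.1266, 0.0436]
eef_rot: [0.684, 0.729, 0.006, -0.008]
contact_force: [-0.9, 0.4, 0.3]
grip_width: 0.502
```

```bash
python3 - <<'E'
from m2 import *
plan(.4432,.1296,.045,94,1)
E
```

```text
tilt [-0.003  0.02 ] [-0.9  0.4  0.3] p [0.442  0.1266 0.0436]
D [0.0012 0.003  0.0014] roll deg -0.4 ang 93.6 n 1 q6 -2.1
{"x":0.0029,"y":0.0014,"z":-0.0014,"roll":-0.0069}
```

Request:
move_arm([
  {"hand": 1, "x": 0.003, "y": 0.001, "z": -0.001, "roll": 0},
  {"hand": 1, "x": 0, "y": 0, "z": 0, "roll": 0},
  {"hand": 1, "x": 0, "y": 0, "z": 0, "roll": 0},
  {"hand": 1, "x": 0, "y": 0, "z": 0, "roll": 0},
  {"hand": 1, "x": 0, "y": 0, "z": 0, "roll": 0},
  {"hand": 1, "x": 0, "y": 0, "z": 0, "roll": 0},
], squeeze=30)

```text
t: 31.15
tool_pos: [0.4443, 0.1301, 0.0467]
eef_rot: [0.685, 0.729, 0.008, -0.008]
contact_force: [0.1, 0.3, -1.5]
grip_width: 0.222
```

```bash
python3 - <<'E'
from m2 import *
plan(.4432,.1296,.045,94,1);st()
E
```

```text
tilt [0.    0.022] [ 0.1  0.3 -1.5] p [0.4443 0.1301 0.0467]
D [-0.0011 -0.0005 -0.0017] roll deg -0.4 ang 93.6 n 1 q6 -2.11
{"x":-0.0004,"y":-0.0011,"z":0.0017,"roll":-0.0078}
t 31.15 p [0.4443 0.1301 0.0467] q [ 0.63  0.37 -0.62 -0.03 -0.58 -2.11] F [ 0.1  0.3 -1.5] g 0.222
[[-0.062, 0.998, 0.0], [0.998, 0.062, 0.022], [0.022, 0.002, -1.0]]
```

Request:
move_arm([
  {"hand": 1, "x": 0, "y": 0, "z": -0.02, "roll": 0},
  {"hand": 1, "x": 0, "y": 0, "z": -0.045, "roll": 0},
  {"hand": 1, "x": 0, "y": 0, "z": -0.048, "roll": 0},
  {"hand": 1, "x": 0, "y": 0, "z": -0.04, "roll": 0},
])

```text
t: 31.55
tool_pos: [0.4397, 0.124, 0.1975]
eef_rot: [0.685, 0.728, -0.002, -0.01]
contact_force: [1.3, 0.7, -2.1]
grip_width: 0.222
```

```bash
python3 - <<'E'
from m2 import *
plan(.628,-.136,.19,100,8)
E
```

```text
tilt [-0.017  0.012] [ 1.3  0.7 -2.1] p [0.4397 0.124  0.1975]
D [ 0.1883 -0.26   -0.0075] roll deg -6.5 ang 93.5 n 8 q6 -2.12
{"x":-0.0339,"y":0.0215,"z":0.0001,"roll":-0.0143}
{"x":-0.0342,"y":0.0211,"z":0.0001,"roll":-0.0143}
{"x":-0.0345,"y":0.0206,"z":0.0001,"roll":-0.0143}
{"x":-0.0348,"y":0.0201,"z":0.0001,"roll":-0.0143}
{"x":-0.0350,"y":0.0196,"z":0.0001,"roll":-0.0143}
{"x":-0.0353,"y":0.0191,"z":0.0001,"roll":-0.0143}
{"x":-0.0356,"y":0.0186,"z":0.0001,"roll":-0.0143}
{"x":-0.0359,"y":0.0181,"z":0.0001,"roll":-0.0143}
```

Request:
move_arm([
  {"hand": 1, "x": -0.034, "y": 0.021, "z": 0, "roll": -0.014},
  {"hand": 1, "x": -0.034, "y": 0.021, "z": 0, "roll": -0.014},
  {"hand": 1, "x": -0.034, "y": 0.021, "z": 0, "roll": -0.014},
  {"hand": 1, "x": -0.035, "y": 0.02, "z": 0, "roll": -0.014},
  {"hand": 1, "x": -0.035, "y": 0.02, "z": 0, "roll": -0.014},
  {"hand": 1, "x": -0.035, "y": 0.019, "z": 0, "roll": -0.014},
  {"hand": 1, "x": -0.035, "y": 0.019, "z": 0, "roll": -0.014},
  {"hand": 1, "x": -0.035, "y": 0.018, "z": 0, "roll": -0.014},
])

```text
t: 32.35
tool_pos: [0.6355, -0.1361, 0.1976]
eef_rot: [0.638, 0.77, 0.007, -0.01]
contact_force: [0.1, 0.6, -1.7]
grip_width: 0.225
```

Request:
move_arm([
  {"hand": 1, "x": 0, "y": 0, "z": 0, "roll": 0},
])

```text
t: 32.45
tool_pos: [0.637, -0.1397, 0.1955]
eef_rot: [0.639, 0.769, 0.006, -0.01]
contact_force: [-1.3, -0.4, -3.1]
grip_width: 0.22
```

```bash
python3 - <<'E'
from m2 import *
plan(.6312,-.136,.12,100,3)
E
```

```text
tilt [-0.007  0.022] [-1.3 -0.4 -3.1] p [ 0.637  -0.1397  0.1955]
D [-0.0058  0.0037 -0.0755] roll deg 0.5 ang 100.5 n 3 q6 -1.4
{"x":0.0010,"y":-0.0016,"z":0.0252,"roll":0.0031}
{"x":0.0010,"y":-0.0016,"z":0.0252,"roll":0.0031}
{"x":0.0010,"y":-0.0016,"z":0.0252,"roll":0.0031}
```

Request:
move_arm([
  {"hand": 1, "x": 0.001, "y": -0.002, "z": 0.026, "roll": 0},
  {"hand": 1, "x": 0.001, "y": -0.002, "z": 0.026, "roll": 0},
  {"hand": 1, "x": 0.001, "y": -0.001, "z": 0.026, "roll": 0},
  {"hand": 1, "x": 0, "y": -0.001, "z": 0.026, "roll": 0},
])

```text
t: 32.85
tool_pos: [0.6305, -0.136, 0.0902]
eef_rot: [0.641, 0.768, 0.008, -0.008]
contact_force: [-0.3, -1.0, -2.1]
grip_width: 0.22
```

```bash
python3 - <<'E'
from m2 import *
plan(.6312,-.1356,.056,100,3)
E
```

```text
tilt [-0.002  0.023] [-0.3 -1.  -2.1] p [ 0.6305 -0.136   0.0902]
D [ 0.0007  0.0004 -0.0342] roll deg 0.3 ang 100.3 n 3 q6 -1.4
{"x":-0.0002,"y":0.0002,"z":0.0114,"roll":0.0019}
{"x":-0.0002,"y":0.0002,"z":0.0114,"roll":0.0019}
{"x":-0.0002,"y":0.0002,"z":0.0114,"roll":0.0019}
```

Request:
move_arm([
  {"hand": 1, "x": 0, "y": 0, "z": 0.011, "roll": 0},
  {"hand": 1, "x": 0, "y": 0, "z": 0.011, "roll": 0},
  {"hand": 1, "x": 0, "y": 0, "z": 0.008, "roll": 0},
  {"hand": 1, "x": 0, "y": 0, "z": 0.004, "roll": 0},
])

```text
t: 33.25
tool_pos: [0.6273, -0.1335, 0.0514]
eef_rot: [0.64, 0.768, 0.006, -0.011]
contact_force: [0.2, 0.2, -1.8]
grip_width: 0.22
```

```bash
python3 - <<'E'
from m2 import *
plan(.6312,-.1356,.0505,100,1)
E
```

```text
tilt [-0.01   0.024] [ 0.2  0.2 -1.8] p [ 0.6273 -0.1335  0.0514]
D [ 0.0039 -0.0021 -0.0009] roll deg 0.4 ang 100.4 n 1 q6 -1.4
{"x":-0.0028,"y":0.0034,"z":0.0008,"roll":0.0062}
```

Request:
move_arm([
  {"hand": 1, "x": -0.002, "y": 0.0025, "z": 0, "roll": 0},
  {"hand": 1, "x": 0, "y": 0, "z": 0.001, "roll": 0},
])

```text
t: 33.45
tool_pos: [0.6313, -0.135, 0.0514]
eef_rot: [0.64, 0.768, 0.007, -0.01]
contact_force: [0.3, 0.3, -2.3]
grip_width: 0.222
```

```bash
python3 - <<'E'
from m2 import *
plan(.6312,-.1356,.0505,100,1)
E
```

```text
tilt [-0.007  0.023] [ 0.3  0.3 -2.3] p [ 0.6313 -0.135   0.0514]
D [-0.0001 -0.0006 -0.0009] roll deg 0.4 ang 100.4 n 1 q6 -1.4
{"x":-0.0006,"y":-0.0003,"z":0.0009,"roll":0.0069}
```

Request:
move_arm([
  {"hand": 1, "x": 0, "y": 0, "z": 0.0015, "roll": 0},
])

```text
t: 33.55
tool_pos: [0.6319, -0.135, 0.0508]
eef_rot: [0.64, 0.768, 0.007, -0.01]
contact_force: [-1.8, 2.5, 4.6]
grip_width: 0.223
```

Request:
move_arm([
  {"hand": 0.25, "x": 0, "y": 0, "z": 0, "roll": 0},
  {"hand": 0.25, "x": 0, "y": 0, "z": 0, "roll": 0},
  {"hand": 0.25, "x": 0, "y": 0, "z": 0, "roll": 0},
  {"hand": 0.25, "x": 0, "y": 0, "z": 0, "roll": 0},
])

```text
t: 33.95
tool_pos: [0.6338, -0.1354, 0.0534]
eef_rot: [0.64, 0.768, 0.009, -0.007]
contact_force: [0.0, 0.5, -0.4]
grip_width: 0.367
```

```bash
python3 - <<'E'
from m2 import *
plan(.6312,-.1356,.0505,100,1);st()
E
```

```text
tilt [-0.     0.023] [ 0.   0.5 -0.4] p [ 0.6338 -0.1354  0.0534]
D [-0.0026 -0.0002 -0.0029] roll deg 0.4 ang 100.4 n 1 q6 -1.4
{"x":0.0002,"y":-0.0026,"z":0.0029,"roll":0.0075}
t 33.95 p [ 0.6338 -0.1354  0.0534] q [ 0.03  0.6  -0.13 -0.03 -0.84 -1.4 ] F [ 0.   0.5 -0.4] g 0.367
[[-0.181, 0.983, -0.0], [0.983, 0.181, 0.023], [0.022, 0.004, -1.0]]
```

Request:
move_arm([
  {"hand": 0.25, "x": 0, "y": 0, "z": -0.02, "roll": 0},
  {"hand": 0.25, "x": 0, "y": 0, "z": -0.045, "roll": 0},
  {"hand": 0.25, "x": 0, "y": 0, "z": -0.048, "roll": 0},
  {"hand": 0.25, "x": 0, "y": 0, "z": -0.048, "roll": 0},
  {"hand": -1, "x": 0, "y": 0.04, "z": -0.02, "roll": 0},
  {"hand": -1, "x": 0.02, "y": 0.04, "z": 0, "roll": 0},
  {"hand": -1, "x": 0.02, "y": 0.01, "z": 0, "roll": 0},
  {"hand": -1, "x": 0, "y": 0, "z": 0, "roll": 0},
])

```text
t: 34.75
tool_pos: [0.7171, -0.0842, 0.2449]
eef_rot: [0.641, 0.767, 0.009, -0.006]
contact_force: [-0.4, 0.6, 0.6]
grip_width: 0.654
```

```bash
python3 - <<'E'
from m2 import *
st()
p,d,K,M=cam("wrist");P=cloud(d,K,M);save(p,"w11.png")
slab(P,.63,-.136,.02,.055,.07,"plug");slab(P,.63,-.136,.03,.015,.026,"flange");slab(P,.616,-.062,.03,.07,.09,"tall");slab(P,.645,-.211,.035,.04,.056,"short")
slab(P,.641,.123,.04,.09,.105,"rib");slab(P,.641,.123,.04,.06,.07,"plate");slab(P,.641,.123,.06,.02,.05,"relay")
p,d,K,M=cam("side");save(p,"s11.png")
E
```

```text
t 34.75 p [ 0.7171 -0.0842  0.2449] q [ 0.1   0.55  0.3  -0.02 -1.31 -1.48] F [-0.4  0.6  0.6] g 0.654
[[-0.178, 0.984, 0.003], [0.984, 0.178, 0.022], [0.021, 0.006, -1.0]]
plug med z 0.0640 c 630.3 -135.2 size 19.5 18.5 longang -79.8 n 309
flange med z 0.0221 c 630.2 -135.3 size 38.0 33.8 longang -59.0 n 453
tall med z 0.0791 c 615.9 -62.4 size 30.7 30.4 longang 10.6 n 856
short med z 0.0489 c 645.0 -209.7 size 40.9 40.7 longang 43.6 n 1297
rib med z 0.0976 c 642.2 122.7 size 39.8 13.2 longang 1.3 n 667
plate med z 0.0641 c 642.2 122.0 size 44.0 43.6 longang 1.7 n 842
relay med z 0.0324 c 642.0 122.4 size 84.0 41.0 longang 1.5 n 1718
```

View pics/w11.png

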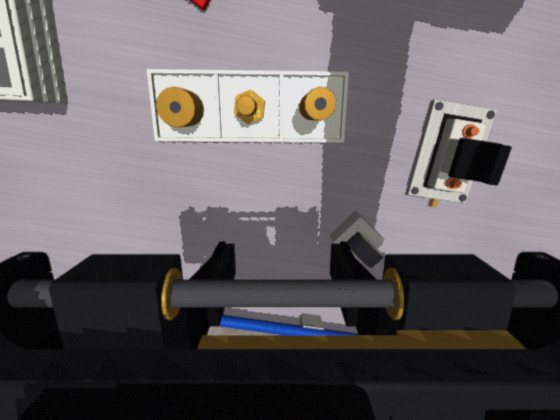

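View pics/s11.png

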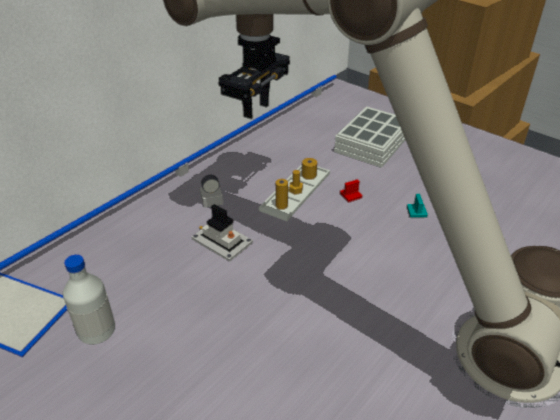

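All three masters stand in the right compartments (wrist view: short (178,106), plug (250,105), tall (320,104)). The cap is on the relay on the seat at (460,150), and the bottle, trays and gauge look unmoved. The gripper is clear of everything.

```bash
python3 -c "
from rig import order
print(order.finish_job())"
```

```text
the job is handed in; nothing more can be done
None
```

I did the job in the order asked: relay, cap, tall master, short master, plug. I handed it in at about 35 s of the 134 s, with the gripper clear of everything.

Last wrist-camera checks:

| Item | Measured position (mm) | Target (mm) | Off by |
|---|---|---|---|
| Relay on pad | (642.0, 122.4), yaw 1.5° | pad centre (640.3, 123.3), yaw 1.5° | about 2 mm |
| Cap on relay | (642.2, 122.0), rib up, plate top at 64 mm | relay centre (642.0, 122.4) | under 1 mm |
| Tall master, compartment nearest the seat | (615.9, −62.4) | (617.2, −61.2) | about 2 mm |
| Plug, middle compartment | (630.3, −135.2) | (630.1, −136.1) | about 1 mm |
| Short master, compartment farthest from the seat | (645.0, −209.7) | (643.0, −211.0) | about 2 mm |

- **Upright:** the top heights of the masters, plug and cap match upright parts standing on the tray floor and the relay.
- **Bystanders:** the bottle, tray stack and gauge looked unmoved in the last side view. I checked these by eye only and did not measure them.
- **Camera disagreement:** in earlier checks the side camera read y about 3 to 5 mm higher than the wrist and top cameras. I went by the closer wrist view.
- **Tool tilt:** the tool drifted out of vertical by up to about 6° over repeated moves and had mostly recovered by the end.
- **Short master:** it first touched down slightly off-centre, pressing at about 15 N. I lifted it and set it down again.

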